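Hold the reject box unlocked

TASK

One of the two locked reject boxes has a jar of chestnuts in it, the other only the detector's orange test block. Take the red-headed key from the key stand, push it fully home into the lock of the box with the jar (the pins are sticky, so it may need a wiggle), turn it a quarter turn clockwise to the stop and finish while still gripping it there against the return spring, so that the supervisor can lift the lid. Leave the other box locked, and the other keys, jars and tape where they are.

Things in the scene. Friction and masses are not known exactly. Their poses are not given: they have to be found in the camera images.
- key_red: loose key: red moulded head 10 x 28 x 40 mm (x thick, y wide, z tall), below it a steel blade 4 mm thick (x), 10 mm wide (y), 30 mm long with a pointed tip; 25 to 50 g. Origin at the middle of the head's underside (the shoulder), z up. Stands blade-down in one of the key stand's slots, shoulder on the stand's top
- key_red_tip (a point): tip of the red key's blade, 30 mm below its shoulder
- key_blue: bystander: key shaped like the red one, blue head
- key_yellow: bystander: key shaped like the red one, yellow head
- key_stand: fixed white plastic block 50 x 160 x 75 mm (x, y, z) with three slots in its top at y = -50, 0 and +50 mm, in which the three keys stand in any order with their wide side along the block's y. Slots 34 mm deep. Origin at the centre of its underside
- box_left: left (+y) reject box, fixed: steel tray, clear walls, clear hinged lid, green label; 200 x 160 x 125 mm (x, y, z). Origin at the centre of its underside; the lock is on the lid's front bar at x = -70 mm, y = 0, in a ring 39 mm wide and 2.5 mm proud of the lid. Contents lie near x = +25 mm
- box_right: right (-y) reject box, fixed: steel tray, clear walls, clear hinged lid, blue label; 200 x 160 x 125 mm (x, y, z). Origin at the centre of its underside; the lock is on the lid's front bar at x = -70 mm, y = 0, in a ring 39 mm wide and 2.5 mm proud of the lid. Contents lie near x = +25 mm
- lock_left_keyway (a point): centre of the left lock's keyway on its brass face, 127 mm above the table; axes as the box's. Key goes straight down, either way round: slot 5.4 mm (x) by 12 mm (y) when locked, 2 mm bevel at the mouth. Sticky pins in its y ends 7, 12.5 and 18 mm down: a push of 6 N hangs on them until the key is rocked 1 mm to and fro along y; 10 to 15 N goes through. The last 8 mm press a weak spring
- lock_right_keyway (a point): centre of the right lock's keyway on its brass face, 127 mm above the table; axes as the box's. Key goes straight down, either way round: slot 5.4 mm (x) by 12 mm (y) when locked, 2 mm bevel at the mouth. Sticky pins in its y ends 7, 12.5 and 18 mm down: a push of 6 N hangs on them until the key is rocked 1 mm to and fro along y; 10 to 15 N goes through. The last 8 mm press a weak spring
- lock_left (a joint): cylinder of the left box's lock, rad: 0 locked, grows as the key turns clockwise seen from above, stop at 1.40. A spring (0.02 N m at 0, 0.08 at the stop) turns it back when let go. The blade has about 0.15 rad of play, so the key turns further than the cylinder. It turns only with the key fully home (within 2 mm)
- lock_right (a joint): cylinder of the right box's lock, rad: 0 locked, grows as the key turns clockwise seen from above, stop at 1.40. A spring (0.02 N m at 0, 0.08 at the stop) turns it back when let go. The blade has about 0.15 rad of play, so the key turns further than the cylinder. It turns only with the key fully home (within 2 mm)
- jar_reject: the rejected jar: clear glass, yellow chestnuts, maroon lid with a round white label, 66 mm wide, 95 mm tall, standing in one of the two boxes, seen through the clear lid and walls. Origin at the centre of its underside
- test_block: orange plastic test block 60 x 40 x 30 mm lying in the other box. Origin at the centre of its underside
- jar_a: bystander: jar like the rejected one (66 mm wide, 95 mm tall) standing on the table, on the left
- jar_b: bystander: jar like the rejected one (66 mm wide, 95 mm tall) standing on the table, farther left, beside the crate
- tape_roll: bystander: roll of brown packing tape lying flat, 100 mm wide, 48 mm tall, on the right

How it is judged (in metres and radians):
On the way, in this order (a step that is already met when the one before it is completed fails the run):
1. the red key is fully home in the lock of the box with the jar, gripped (((horizontal distance between lock_left_keyway and jar_reject below 0.13 m and z of key_red_tip in the frame of lock_left_keyway below -0.0265 m and horizontal distance between key_red_tip and lock_left_keyway below 0.005 m and angle between key_red's own z axis and vertical below 0.2 rad and contact force between the fingers and key_red above 2 N) or (horizontal distance between lock_right_keyway and jar_reject below 0.13 m and z of key_red_tip in the frame of lock_right_keyway below -0.0265 m and horizontal distance between key_red_tip and lock_right_keyway below 0.005 m and angle between key_red's own z axis and vertical below 0.2 rad and contact force between the fingers and key_red above 2 N))), for 0.1 s.
2. that lock is turned to its stop (((horizontal distance between lock_left_keyway and jar_reject below 0.13 m and value of joint lock_left above 1.25 rad and z of key_red_tip in the frame of lock_left_keyway below -0.0255 m and horizontal distance between key_red_tip and lock_left_keyway below 0.005 m and angle between key_red's own z axis and vertical below 0.2 rad) or (horizontal distance between lock_right_keyway and jar_reject below 0.13 m and value of joint lock_right above 1.25 rad and z of key_red_tip in the frame of lock_right_keyway below -0.0255 m and horizontal distance between key_red_tip and lock_right_keyway below 0.005 m and angle between key_red's own z axis and vertical below 0.2 rad))), for 0.2 s.
At the end, for the whole second after the job is handed in: Red key in the lock of the box with the jar: tip 25.5 mm or more below the face, within 5 mm of the axis, upright within 0.2 rad, gripped (over 2 N), cylinder beyond 1.25 rad (stop 1.40). Other lock below 0.15 rad; other keys, table jars and tape within 30 mm of their start (((horizontal distance between lock_left_keyway and jar_reject below 0.13 m and value of joint lock_left above 1.25 rad and z of key_red_tip in the frame of lock_left_keyway below -0.0255 m and horizontal distance between key_red_tip and lock_left_keyway below 0.005 m and angle between key_red's own z axis and vertical below 0.2 rad and value of joint lock_right below 0.15 rad) or (horizontal distance between lock_right_keyway and jar_reject below 0.13 m and value of joint lock_right above 1.25 rad and z of key_red_tip in the frame of lock_right_keyway below -0.0255 m and horizontal distance between key_red_tip and lock_right_keyway below 0.005 m and angle between key_red's own z axis and vertical below 0.2 rad and value of joint lock_left below 0.15 rad)) and contact force between the fingers and key_red above 2 N and distance of each of key_blue, key_yellow, jar_a, jar_b, tape_roll from where it was at the start of the episode below 0.03 m); the arm keeps its last pose, push and grip.
It fails at once if the lock of the box without the jar was turned ((horizontal distance between lock_left_keyway and jar_reject below 0.13 m and value of joint lock_right above 0.2 rad) or (horizontal distance between lock_right_keyway and jar_reject below 0.13 m and value of joint lock_left above 0.2 rad)).
It fails at once if another key, a jar on the table or the tape was knocked away (not (distance of key_blue from where it was at the start of the episode below 0.03 m) or not (distance of key_yellow from where it was at the start of the episode below 0.03 m) or not (distance of jar_a from where it was at the start of the episode below 0.03 m) or not (distance of jar_b from where it was at the start of the episode below 0.03 m) or not (distance of tape_roll from where it was at the start of the episode below 0.03 m)).
It also fails if it takes over 58 s, if anything falls off the work surface, if the arm or the gripper's body presses on something with over 40 N, if the wrist force passes 120 N, or if a joint passes its speed limit or range.

ROBOT

A 6-joint arm with a two-finger parallel gripper is mounted at the origin on the work surface. World frame = base frame: x ahead of the robot, y to its left, z up, the work surface at z = 0. Lengths are in m, angles in degrees, forces in N, time in s.
With the tool pointing down it reaches from about 0.35 to 0.775 m from the base axis. Payload 7.3 kg.
Tool frame: the origin (TCP) lies midway between the tips of the shut fingers; the grasp point (between the pads) lies 19 mm behind it; z points along the fingers, y is the direction in which the jaws open and shut (so a half turn about z gives the same grasp; the last joint's range is limited). The gripper opens to 92 mm and grips with 3 to 60 N. Pads are 19 mm wide; open, the fingers measure 130 mm over their backs; the gripper's body (75 mm by 190 mm) begins 47 mm behind the grasp point.
Start: joints at [-79.813, 19.595, 87.324, -0, 73.075, -8.365], TCP at [0.167, -0.498, 0.196] pointing down, gripper open.
Joint ranges: [-145.02, 145.02], [-44.19, 115.74], [2.07, 154.8], [-57.11, 237.11], [16.16, 152.29], [-177.93, 177.93]. Speed limits (degrees/s): [147.25, 147.25, 180, 180, 180, 180].

INTERFACE

Orientations are given as [roll, pitch, yaw] about the fixed x, y, z axes, in that order (R = Rz(yaw) Ry(pitch) Rx(roll)).
In Python, from bench import env gives the robot as it stands.
- The arm moves only by the tool arm_command, never from a script. Its argument "moves" is a list of rows, each a list of 2 entries, a list of its own where there are three numbers: the shift along the tool's x, y, z in m, then the turn, a rotation vector about the tool's x, y, z in rad. A call has 1 to 5 rows; each row shifts and turns the commanded pose from where the row before left it, along the tool's axes as they then stand; what a row does not reach is not made up. A row lasts 1/10 s, in which the tool goes at most 50 mm and 8.59 degrees, less where a joint would pass 70% of its speed; a pose out of reach is approached as far as the arm can. A call with a gripper value outside its range is refused whole. "grip" is the opening, from -1 (shut) to 1 (fully open), set as the call begins (left out, the last holds). The fingers move at their own pace and stop on an object; "grip_force" is the grip in N (left out, the last holds). Time passes only in rows, so rows that do not move let the fingers close. It gives the time, the measured TCP pose, the force and the opening at its end, in the units of the state.
- env.observe(): the state, without advancing time (a new reading comes with each control period).
- env.camera(name): name is "scene" or "top" or "wrist"; returns (picture, depth): 400x640x3 uint8, blue, green, red; 400x640 float32, m along the optical axis (not along the pixel's ray), 0 where there is no reading.
- env.camera_info(name): a dict with "mtx" (3x3 intrinsics, pixels), "k1" (the pictures are not rectified: a ray, as slopes to the right and down, at radius r is drawn at 1 + k1 r^2 times it, then the intrinsics apply), "R" (3x3) and "t" (3): a world point X has camera coordinates R X + t. Camera axes: x right, y down, z forward; pixel columns grow to the right and rows downward; lengths in m; the calibration is good to about 2 mm. A picture is of the moment at which its call begins: read the wrist's pose just before it. camera_info takes no time and is no camera call; for the wrist camera it gives the pose at the moment of the call.
- env.finish_job(): hands the job in, once; it reports no verdict.
The state is a dict: "time": time; "joint_positions": joint angles; "joint_vel": joint speeds; "effort": joint torques, N m; "position": TCP position; "tcp_rot": TCP orientation; "wrist_force": force on the tool from outside, world axes, zero at the start; "moment": the same for the moment, N m; "opening": finger opening in m.
Only numpy, scipy, OpenCV 4.12 (cv2) and the standard library are available. Lean on these libraries where they do the work, as an engineer would, in place of code of your own. Each camera call takes 0.05 s, during which the arm holds its last target.

## Working session

There is one attempt and no reset: what is moved stays moved. The work goes in short steps, Python scripts to look and compute and a tool call to move; the robot and the scene stay as the last step left them, time stands still between calls to the robot, and variables do not carry over. Pictures are saved under pics/ and viewed, and the job is handed in when it is done.

Besides the shell and the picture viewer there is one more tool, called after "Emit:" as name([rows], argument=value, ...), one row to a line, values as JSON. arm_command: Moves the arm, as the interface text tells. Its arguments: {"type":"object","properties":{"moves":{"type":"array"},"grip":{"type":"number"},"grip_force":{"type":"number"}},"required":["moves"]}

```bash
ls; mkdir -p pics; python3 - <<'E'
from bench import env
import cv2
s=env.observe(); print({k:s[k] for k in ("time","position","tcp_rot","wrist_force","opening")})
for n in ("scene","top","wrist"):
    p,d=env.camera(n); cv2.imwrite(f"pics/{n}0.png",p); i=env.camera_info(n); print(n,i)
    import numpy as np; np.savez(f"{n}0.npz",p=p,d=d,**i)
E
```

```text
pics
{'time': 0.0, 'position': array([ 0.1669761 , -0.49727109,  0.19503398]), 'tcp_rot': array([-1.79912282e+02, -1.17597152e-02,  1.85539791e+01]), 'wrist_force': array([ 0.07322744,  0.23749915, -0.39891942]), 'opening': 0.09187001588572073}
scene {'mtx': array([[390.33873355,   0.        , 327.99221559],
       [  0.        , 390.33873355, 198.39842253],
       [  0.        ,   0.        ,   1.        ]]), 'k1': -0.08373026609143312, 'R': array([[ 0.02316846,  0.99968131,  0.01002463],
       [ 0.57636675, -0.0051633 , -0.81717483],
       [-0.81686265,  0.02471054, -0.5763027 ]]), 't': array([-0.05500446, -0.23969489,  1.47433959])}
top {'mtx': array([[491.47021331,   0.        , 316.65827995],
       [  0.        , 491.47021331, 196.4403742 ],
       [  0.        ,   0.        ,   1.        ]]), 'k1': -0.038910137638440846, 'R': array([[-0.025748  , -0.99962761, -0.00903781],
       [-0.99149943,  0.02668998, -0.1273441 ],
       [ 0.1275379 ,  0.00568213, -0.99181742]]), 't': array([0.04450287, 0.56545961, 1.37290199])}
wrist {'mtx': array([[337.08559266,   0.        , 312.85308101],
       [  0.        , 337.08559266, 201.74421359],
       [  0.        ,   0.        ,   1.        ]]), 'k1': -0.03873869983190826, 'R': array([[ 0.31792991, -0.94811274, -0.00167497],
       [-0.90300681, -0.30334206,  0.30424053],
       [-0.28896241, -0.09521465, -0.95259377]]), 't': array([-0.52297278, -0.03866521,  0.39236105])}
```

View pics/scene0.png

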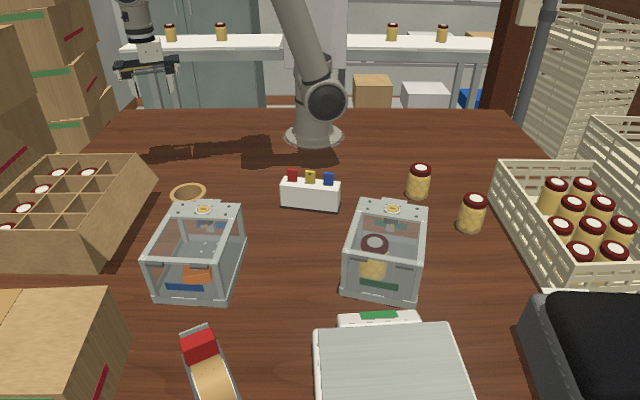

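View pics/top0.png

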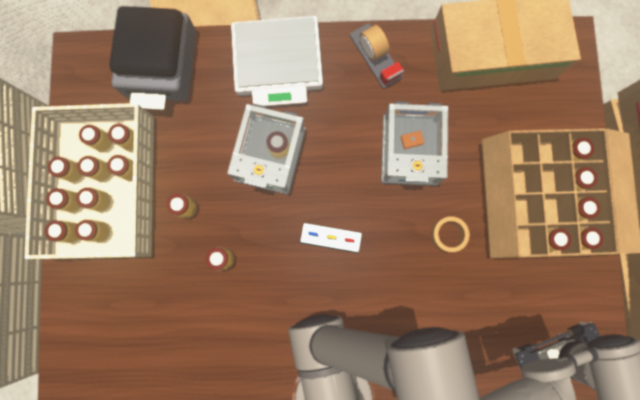

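View pics/wrist0.png

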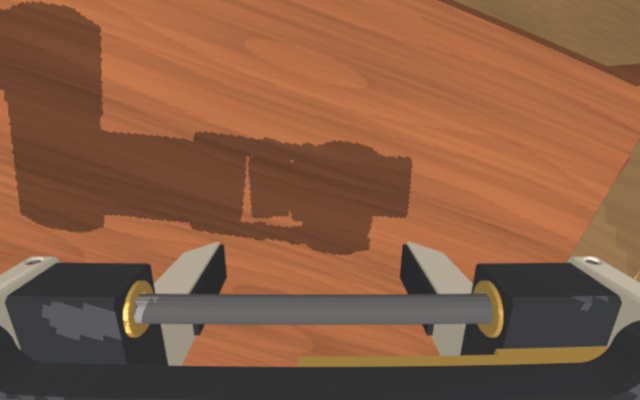

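The jar stands in the left (+y) box: (277,142) in top, (375,245) in scene. The test block is in the right one at (413,139). The red key is at the stand's -y end, at (349,240) in top, and the left lock is at (259,170).

```bash
cat > h.py <<'E'
import numpy as np, cv2
def load(n):
    z=np.load(n); return z['p'],z['d'],dict(mtx=z['mtx'],k1=float(z['k1']),R=z['R'],t=z['t'])
def rays(uv,i):
    uv=np.atleast_2d(np.asarray(uv,float))
    d=np.array([i['k1'],0,0,0,0.])
    q=cv2.undistortPoints(uv.reshape(-1,1,2),i['mtx'],d).reshape(-1,2)
    return np.c_[q,np.ones(len(q))]@i['R'], -i['R'].T@i['t']
def onz(uv,i,z):
    r,c=rays(uv,i); return c+r*((z-c[2])/r[:,2])[:,None]
def proj(X,i):
    X=np.atleast_2d(X)
    return cv2.projectPoints(X.astype(float),cv2.Rodrigues(i['R'])[0],i['t'],i['mtx'],np.array([i['k1'],0,0,0,0.]))[0].reshape(-1,2)
def blobs(m,amin=5):
    n,l,s,c=cv2.connectedComponentsWithStats(m.astype(np.uint8)); 
    return [(k,s[k],c[k],l==k) for k in range(1,n) if s[k][4]>=amin]
E
python3 - <<'E'
from h import *
p,d,i=load('top0.npz')
hsv=cv2.cvtColor(p,cv2.COLOR_BGR2HSV); H,S,V=[hsv[...,k].astype(int) for k in range(3)]
roi=np.zeros(H.shape,bool); roi[215:260,295:370]=1
for nm,m in (('red',((H<8)|(H>172))&(S>150)&(V>120)),('yel',(H>20)&(H<35)&(S>120)),('blue',(H>105)&(H<130)&(S>120))):
    for k,s,c,_ in blobs(m&roi,8): print(nm,s,c,onz(c,i,.115))
m=(S<50)&(V>150)&roi
for k,s,c,mm in blobs(m,300):
    cn=max(cv2.findContours(mm.astype(np.uint8),0,1)[0],key=cv2.contourArea)
    b=cv2.boxPoints(cv2.minAreaRect(cn)); P=onz(b,i,.075); print('stand',P,[np.linalg.norm(P[j]-P[j-1]) for j in range(4)],P.mean(0))
roi[:]=0; roi[95:200,220:310]=1
m=(H>15)&(H<35)&(S>100)&(V>120)&roi
for k,s,c,mm in blobs(m,8): print('brass',s,c,onz(c,i,.127))
cv2.imwrite('pics/c.png',cv2.resize(p[90:260,220:370],None,fx=4,fy=4,interpolation=2)[:600] if 0 else cv2.resize(p[95:260,220:370],None,fx=3.6,fy=3.6,interpolation=2))
E
```

```text
yel [328 236   8   3  16] [331.3125 236.875 ] [[ 0.44613479 -0.00726835  0.115     ]]
blue [310 233   7   2  10] [313.  233.5] [[0.45645008 0.04153384 0.115     ]]
stand [[ 0.43663116  0.08040584  0.075     ]
 [ 0.49104646  0.06955276  0.075     ]
 [ 0.45786689 -0.09298005  0.075     ]
 [ 0.40379382 -0.08138459  0.075     ]] [np.float64(0.16508916662838552), np.float64(0.05548707015178864), np.float64(0.1658848918083527), np.float64(0.055302360887868995)] [ 0.44733458 -0.00610151  0.075     ]
brass [273 149  14   8  50] [280.14 152.96] [[0.67645122 0.12515218 0.127     ]]
brass [254 165   9   9  64] [258.234375 169.34375 ] [[0.63291576 0.1851854  0.127     ]]
```

View pics/c.png

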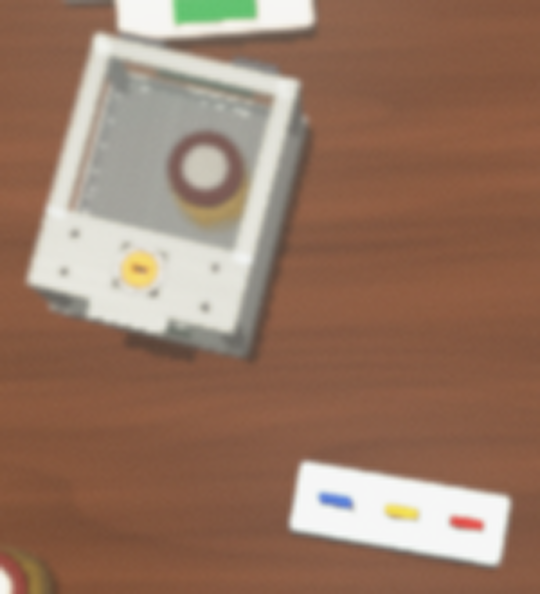

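```bash
cat > plan.py <<'E'
import numpy as np, sys
from scipy.spatial.transform import Rotation as Ro
def plan(pos,rpy,tp,yaw,n,roll=180,pitch=0):
    """n rows from measured pose to target tool-down pose at tp,yaw"""
    p=np.array(pos,float); R=Ro.from_euler('xyz',rpy,degrees=True); T=Ro.from_euler('xyz',[roll,pitch,yaw],degrees=True)
    rows=[]
    for k in range(n):
        f=1/(n-k)
        d=np.round(R.inv().apply((np.array(tp)-p)*f),4); w=np.round((R.inv()*T).as_rotvec()*f,3)
        p=p+R.apply(d); R=R*Ro.from_rotvec(w); rows.append([d.tolist(),w.tolist()])
    return rows,p,R.as_euler('xyz',degrees=True)
def go(tp,yaw,n):
    from bench import env
    s=env.observe(); r,p,e=plan(s['position'],s['tcp_rot'],tp,yaw,n)
    for x in r: print(x)
    print(p,e)
E
python3 - <<'E'
from h import *
p,d,i=load('wrist0.npz'); c=-i['R'].T@i['t']; print('cam',c,'fwd',i['R'][2])
from plan import *
go([0.40,-0.06,0.30],79,10)
E
```

```text
cam [ 0.24473134 -0.47020742  0.38464825] fwd [-0.28896241 -0.09521465 -0.95259377]
[[0.036, -0.0341, -0.0104], [-0.0, -0.0, -0.105]]
[[0.0394, -0.0301, -0.0104], [-0.0, -0.0, -0.106]]
[[0.0423, -0.0258, -0.0104], [-0.0, -0.0, -0.105]]
[[0.0448, -0.0212, -0.0104], [-0.0, -0.0, -0.106]]
[[0.0468, -0.0163, -0.0105], [-0.0, -0.0, -0.105]]
[[0.0483, -0.0113, -0.0104], [-0.0, -0.0, -0.106]]
[[0.0492, -0.0062, -0.0105], [-0.0, -0.0, -0.105]]
[[0.0495, -0.001, -0.0104], [-0.0, -0.0, -0.106]]
[[0.0494, 0.0043, -0.0105], [-0.0, -0.0, -0.105]]
[[0.0486, 0.0095, -0.0104], [-0.0, -0.001, -0.106]]
[ 0.40001457 -0.06001443  0.29995841] [-1.79972777e+02 -2.73049591e-03  7.90018638e+01]
```

Emit:
arm_command([
  [[0.036,-0.034,-0.0104],[0,0,-0.105]],
  [[0.039,-0.03,-0.0104],[0,0,-0.105]],
  [[0.042,-0.026,-0.0104],[0,0,-0.105]],
  [[0.045,-0.021,-0.0104],[0,0,-0.105]],
  [[0.047,-0.016,-0.0104],[0,0,-0.105]],
])

```text
time: 0.65
position: [0.2827, -0.28, 0.2474]
tcp_rot: [-180.0, -0.0, 48.8]
wrist_force: [1.2, 0.0, -0.0]
opening: 0.092
```

Emit:
arm_command([
  [[0.048,-0.011,-0.0104],[0,0,-0.105]],
  [[0.048,-0.006,-0.0104],[0,0,-0.105]],
  [[0.048,-0.001,-0.0104],[0,0,-0.105]],
  [[0.048,0.004,-0.0104],[0,0,-0.105]],
  [[0.047,0.009,-0.0104],[0,0,-0.105]],
])

```text
time: 1.15
position: [0.3968, -0.0673, 0.2995]
tcp_rot: [180.0, 0.0, 79.0]
wrist_force: [1.4, -0.1, 0.5]
opening: 0.0918
```

```bash
cat > snap.py <<'E'
from bench import env
import cv2,sys,numpy as np
s=env.observe(); i=env.camera_info("wrist"); p,d=env.camera("wrist"); n=sys.argv[1]
cv2.imwrite(f"pics/{n}.png",p); np.savez(n+".npz",p=p,d=d,**i,pos=s['position'],rot=s['tcp_rot'])
print(s['time'],s['position'],s['tcp_rot'],s['wrist_force'],s['opening'])
E
sleep 1; python3 snap.py w1
```

```text
1.15 [ 0.39677922 -0.0672792   0.29954927] [1.79980801e+02 1.40896808e-02 7.89613834e+01] [ 1.37827317 -0.11936955  0.52342155] 0.09183275850596095
```

View pics/w1.png

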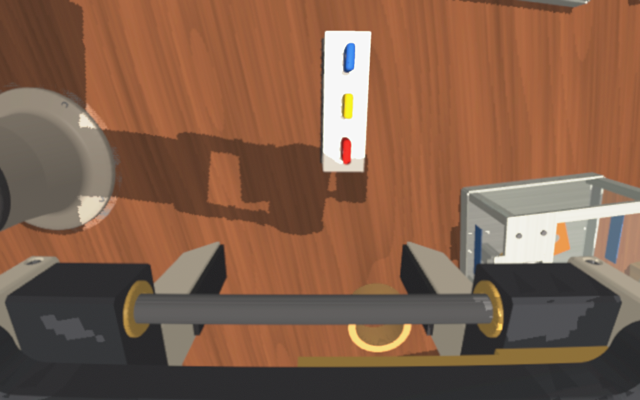

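The stand spans rows 31-172 at columns 323-371. The red key is at (347,152), yellow at (348,106) and blue at (349,57).

```bash
cat > keys.py <<'E'
from h import *; import sys
p,d,i=load(sys.argv[1]); c=-i['R'].T@i['t']; print('cam',c)
hsv=cv2.cvtColor(p,cv2.COLOR_BGR2HSV); H,S,V=[hsv[...,k].astype(int) for k in range(3)]
roi=np.zeros(H.shape,bool); roi[:245,290:420]=1
for nm,m in (('red',((H<8)|(H>172))&(S>190)&(V>60)),('yel',(H>22)&(H<35)&(S>150)),('blue',(H>105)&(H<130)&(S>120))):
    for k,s,cc,mm in blobs(m&roi,25):
        print(nm,s,cc.round(1),'depth med',np.median(d[mm]), 'z.115:',onz(cc,i,.115)[0].round(4))
        v=V*mm; print('  V hist',np.percentile(V[mm],[5,25,50,75,95]))
m=(S<50)&(V>120)&roi
for k,s,cc,mm in blobs(m,800):
    cn=max(cv2.findContours(mm.astype(np.uint8),0,1)[0],key=cv2.contourArea)
    b=cv2.boxPoints(cv2.minAreaRect(cn)); P=onz(b,i,.075); print(b.tolist());print('stand',P.round(4),[np.linalg.norm(P[j]-P[j-1]) for j in range(4)],P.mean(0))
x0,y0=290,0
cv2.imwrite('pics/crop.png',cv2.resize(p[20:185,300:400],None,fx=3.6,fy=3.6,interpolation=0))
E
python3 keys.py w1.npz
```

```text
cam [0.41171284 0.01515024 0.48895533]
red [342 138   8  25 169] [345.8 150.2] depth med 0.37496936 z.115: [ 0.4364 -0.0501  0.115 ]
  V hist [145. 226. 244. 246. 246.]
yel [343  94  10  24 207] [347.4 105.4] depth med 0.35981703 z.115: [ 0.446 -0.003  0.115]
  V hist [164.2 246.  247.  247.  248. ]
blue [344  43  11  29 250] [349.3  57.1] depth med 0.34506828 z.115: [0.4558 0.0443 0.115 ]
  V hist [111.45 208.5  233.5  240.   242.  ]
[[320.4781494140625, 170.82833862304688], [324.18890380859375, 29.820764541625977], [370.4200439453125, 31.037384033203125], [366.70928955078125, 172.04495239257812]]
stand [[ 0.4037 -0.0766  0.075 ]
 [ 0.4377  0.081   0.075 ]
 [ 0.4883  0.0701  0.075 ]
 [ 0.4604 -0.0892  0.075 ]] [np.float64(0.05808508589535097), np.float64(0.16123888441335382), np.float64(0.05184357818196673), np.float64(0.16171069858674525)] [ 0.44750681 -0.00367664  0.075     ]
```

View pics/crop.png

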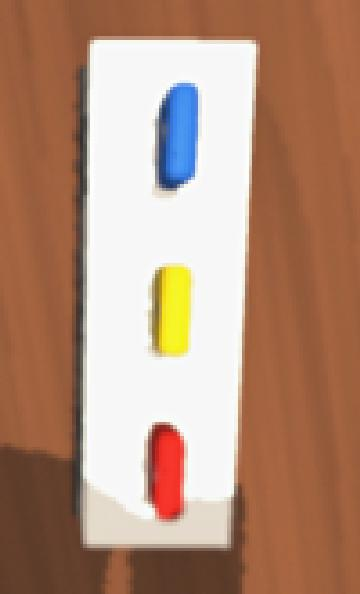

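```bash
python3 - <<'E'
from plan import *
go([0.4368,-0.0525,0.17],78.4,4)
E
```

```text
[[0.0037, 0.0086, 0.0328], [0.001, -0.001, 0.005]]
[[0.0038, 0.0086, 0.0328], [0.001, -0.001, 0.005]]
[[0.0038, 0.0086, 0.0328], [0.001, -0.001, 0.006]]
[[0.0039, 0.0085, 0.0328], [0.001, -0.001, 0.005]]
[ 0.43677662 -0.05248478  0.17002273] [ 1.79997750e+02 -7.06652885e-03  7.84100755e+01]
```

Emit:
arm_command([
  [[0.0038,0.0086,0.0328],[0,0,0.005]],
  [[0.0038,0.0086,0.0328],[0,0,0.005]],
  [[0.0038,0.0086,0.0328],[0,0,0]],
  [[0.0038,0.0086,0.0328],[0,0,0]],
  [[0,0,0],[0,0,0]],
])

```text
time: 1.7
position: [0.431, -0.0604, 0.1643]
tcp_rot: [-179.5, -0.0, 78.2]
wrist_force: [-0.8, 0.4, 0.3]
opening: 0.0919
```

```bash
python3 snap.py w2; python3 keys.py w2.npz
```

```text
1.7 [ 0.43104666 -0.06036374  0.16430155] [-1.79528413e+02 -4.98339543e-02  7.81688063e+01] [-0.76862287  0.35644015  0.34593587] 0.09191754499411306
cam [0.44863231 0.02129378 0.35378062]
red [316 174  11  42 399] [321.2 194.7] depth med 0.25012904 z.115: [ 0.4383 -0.0485  0.115 ]
  V hist [136. 160. 173. 177. 178.]
yel [315 111  13  40 457] [320.9 130.2] depth med 0.23474538 z.115: [ 0.4473 -0.0026  0.115 ]
  V hist [233. 246. 247. 247. 247.]
blue [315  34  13  45 548] [321.   55.9] depth med 0.2201286 z.115: [0.457  0.0447 0.115 ]
  V hist [197. 223. 235. 240. 241.]
[[289.9999694824219, 218.99996948242188], [289.9999694824219, 18.0], [353.9999694824219, 18.0], [353.9999694824219, 218.99996948242188]]
stand [[ 0.4051 -0.0766  0.075 ]
 [ 0.441   0.0795  0.075 ]
 [ 0.4878  0.0697  0.075 ]
 [ 0.4604 -0.088   0.075 ]] [np.float64(0.05647311857828698), np.float64(0.1601902713556733), np.float64(0.04781765420791065), np.float64(0.1600614429537011)] [ 0.44859523 -0.00387991  0.075     ]
```

View pics/w2.png

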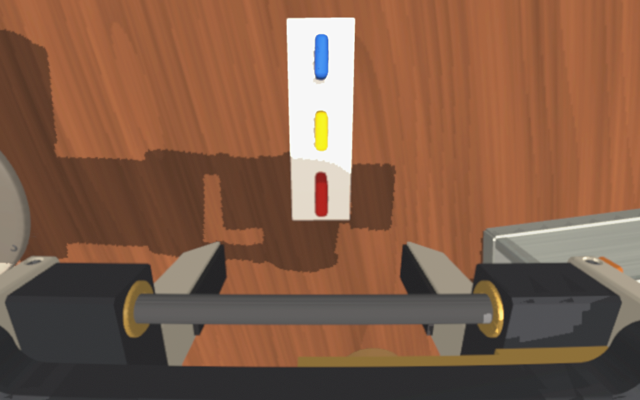

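Emit:
arm_command([
  [[0,0,0],[0,0,0]],
  [[0,0,0],[0,0,0]],
])

```text
time: 1.95
position: [0.4339, -0.0618, 0.1696]
tcp_rot: [179.8, 0.0, 78.1]
wrist_force: [-0.1, 0.2, -0.1]
opening: 0.0917
```

```bash
python3 snap.py w3; python3 keys.py w3.npz
```

```text
1.95 [ 0.43392415 -0.06181663  0.1696131 ] [1.79818776e+02 2.75046243e-02 7.81279654e+01] [-0.07551487  0.18639431 -0.06240748] 0.09172087596040678
cam [0.4495078  0.02053756 0.35898048]
red [311 171  11  41 386] [316.2 191.6] depth med 0.25496358 z.115: [ 0.4383 -0.0486  0.115 ]
  V hist [136. 163. 173. 177. 178.]
yel [310 110  12  38 428] [315.6 128.6] depth med 0.23955756 z.115: [ 0.4473 -0.0028  0.115 ]
  V hist [238.35 246.   247.   247.   247.  ]
blue [309  34  13  44 518] [315.2  55.6] depth med 0.22484474 z.115: [0.457  0.0446 0.115 ]
  V hist [188. 221. 235. 240. 241.]
[[290.0, 18.0], [348.0, 18.0], [348.0, 216.0], [290.0, 216.0]]
stand [[ 0.4449  0.0787  0.075 ]
 [ 0.4881  0.0697  0.075 ]
 [ 0.4597 -0.0882  0.075 ]
 [ 0.4088 -0.0774  0.075 ]] [np.float64(0.16021397184328515), np.float64(0.044146659714569936), np.float64(0.16037642108368208), np.float64(0.05202976911413633)] [ 0.45039471 -0.00427738  0.075     ]
```

```bash
cat > pc.py <<'E'
from h import *; import sys
p,d,i=load(sys.argv[1])
hsv=cv2.cvtColor(p,cv2.COLOR_BGR2HSV); H,S,V=[hsv[...,k].astype(int) for k in range(3)]
roi=np.zeros(H.shape,bool); roi[:245,270:420]=1
def cloud(m):
    v,u=np.nonzero(m); r,c=rays(np.c_[u,v],i); return c+r*d[v,u][:,None]
for nm,m in (('red',((H<8)|(H>172))&(S>190)&(V>60)),('yel',(H>22)&(H<35)&(S>150)),('blue',(H>105)&(H<130)&(S>120))):
    P=cloud(m&roi&(d>0)); z=P[:,2]; T=P[(z>.111)&(z<.119)]
    rr=cv2.minAreaRect((T[:,:2]*1000).astype(np.float32)); print(nm,len(P),len(T),np.percentile(z,[2,50,98]).round(4),T.mean(0).round(4),rr)
P=cloud((S<50)&(V>120)&roi&(d>0)); T=P[abs(P[:,2]-.075)<.004]; print('stand z',np.median(P[:,2]),cv2.minAreaRect((T[:,:2]*1000).astype(np.float32)))
E
for f in w1 w2 w3; do python3 pc.py $f.npz; done
```

```text
red 169 157 [0.108  0.1148 0.1167] [ 0.4365 -0.051   0.1148] ((436.0646667480469, -51.22985076904297), (24.56470489501953, 7.7697930335998535), 80.27352905273438)
yel 207 195 [0.1076 0.115  0.1169] [ 0.4463 -0.0029  0.115 ] ((446.62567138671875, -3.310453414916992), (24.082658767700195, 8.447903633117676), 80.32048797607422)
blue 248 225 [0.1016 0.1149 0.1166] [0.4564 0.0449 0.1149] ((456.412841796875, 44.818092346191406), (26.13877296447754, 8.823341369628906), 77.06558990478516)
stand z 0.07535341834708661 ((447.2825622558594, -3.2059707641601562), (159.4605255126953, 50.63199996948242), 78.45390319824219)
red 398 339 [0.0913 0.1147 0.1162] [ 0.4378 -0.051   0.1149] ((437.5480651855469, -51.38143539428711), (25.739084243774414, 7.481069564819336), 78.81295013427734)
yel 454 450 [0.1128 0.1149 0.1166] [ 0.4473 -0.0028  0.1149] ((447.28656005859375, -3.405000686645508), (26.401824951171875, 8.467976570129395), 78.26280975341797)
blue 548 545 [0.1129 0.1149 0.1166] [0.457  0.0448 0.1149] ((457.0503234863281, 44.633155822753906), (27.102237701416016, 8.028196334838867), 78.25496673583984)
stand z 0.07537699268348069 ((447.02606201171875, -3.5755844116210938), (160.7491912841797, 50.34013748168945), 78.3861083984375)
red 386 328 [0.0908 0.1148 0.1162] [ 0.4378 -0.0511  0.1149] ((437.5541687011719, -51.58183670043945), (25.70992088317871, 7.5764617919921875), 78.61468505859375)
yel 427 424 [0.1127 0.1149 0.1165] [ 0.4473 -0.003   0.1149] ((447.2796936035156, -3.138408660888672), (25.984146118164062, 7.970911026000977), 77.98697662353516)
blue 517 510 [0.1128 0.115  0.1166] [0.457  0.0447 0.115 ] ((456.8821716308594, 44.93007278442383), (26.572826385498047, 8.196722984313965), 78.38911437988281)
stand z 0.07539619844880208 ((447.0439453125, -3.5029220581054688), (160.40927124023438, 50.21695327758789), 78.3317642211914)
```

```bash
python3 - <<'E'
from plan import *
go([0.4372,-0.052,0.13],78.36,3)
E
```

```text
[[0.0034, 0.0004, 0.0132], [0.001, 0.0, -0.001]]
[[0.0034, 0.0004, 0.0132], [0.001, 0.0, -0.002]]
[[0.0035, 0.0004, 0.0131], [0.001, 0.0, -0.001]]
[ 0.43721613 -0.05199954  0.13000728] [1.79991177e+02 2.76899347e-02 7.83512629e+01]
```

Emit:
arm_command([
  [[0.0034,0.0004,0.0132],[0,0,-0.002]],
  [[0.0034,0.0004,0.0132],[0,0,-0.002]],
  [[0.0034,0.0004,0.0132],[0,0,0]],
  [[0,0,0],[0,0,0]],
  [[0,0,0],[0,0,0]],
])

```text
time: 2.5
position: [0.4368, -0.0519, 0.1292]
tcp_rot: [179.9, 0.0, 78.4]
wrist_force: [0.2, -0.1, 0.7]
opening: 0.0919
```

```bash
python3 snap.py w4;python3 pc.py w4.npz; python3 - <<'E'
from plan import *
go([0.4372,-0.052,0.082],78.36,4)
E
```

```text
2.5 [ 0.43681942 -0.05186499  0.12923547] [1.79921832e+02 1.52758159e-02 7.83704943e+01] [ 0.18566024 -0.07685891  0.74074047] 0.09185451255555617
red 553 433 [0.0881 0.1147 0.1162] [ 0.4378 -0.0502  0.1148] ((437.745849609375, -50.75246047973633), (24.397932052612305, 7.303554058074951), 78.2403793334961)
yel 623 597 [0.1019 0.1148 0.1163] [ 0.4475 -0.0027  0.1148] ((447.3477783203125, -3.131895065307617), (26.967342376708984, 8.083144187927246), 78.89119720458984)
blue 719 719 [0.113  0.115  0.1166] [0.4572 0.0451 0.115 ] ((457.1804504394531, 44.84770965576172), (26.277313232421875, 8.61017894744873), 78.24857330322266)
stand z 0.07537670963458105 ((447.25115966796875, -2.8907699584960938), (159.11550903320312, 50.349124908447266), 78.37739562988281)
[[0.0, 0.0, 0.0118], [0.0, 0.0, 0.0]]
[[0.0, 0.0, 0.0119], [0.001, 0.0, 0.0]]
[[0.0, 0.0001, 0.0118], [0.0, 0.0, 0.0]]
[[0.0, 0.0, 0.0119], [0.001, 0.0, 0.0]]
[ 0.43718377 -0.05200009  0.08198091] [-1.79996553e+02  1.83621593e-02  7.83637824e+01]
```

View pics/w4.png

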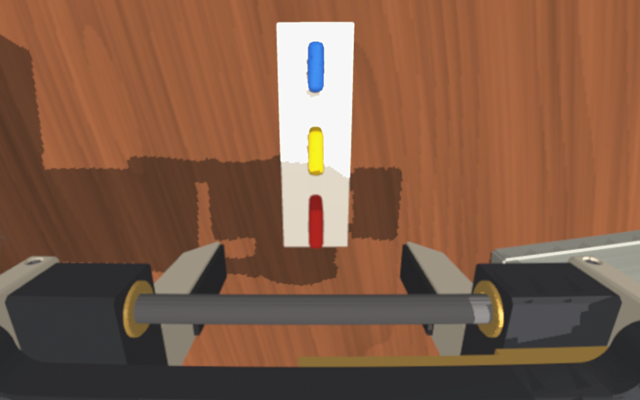

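Key at column 316, fingers centred at about 313, so it is well centred. I'll descend and close.

Emit:
arm_command([
  [[0,0,0.0118],[0,0,0]],
  [[0,0,0.0118],[0,0,0]],
  [[0,0,0.0118],[0,0,0]],
  [[0,0,0.0118],[0,0,0]],
  [[0,0,0],[0,0,0]],
])

```text
time: 3.05
position: [0.4361, -0.0517, 0.0809]
tcp_rot: [-179.9, 0.0, 78.4]
wrist_force: [0.5, 0.2, 0.1]
opening: 0.0917
```

Emit:
arm_command([
  [[0,0,0],[0,0,0]],
  [[0,0,0],[0,0,0]],
  [[0,0,0],[0,0,0]],
  [[0,0,0],[0,0,0]],
  [[0,0,0],[0,0,0]],
], grip=-1, grip_force=15)

```text
time: 3.55
position: [0.4366, -0.0516, 0.0813]
tcp_rot: [180.0, 0.0, 78.4]
wrist_force: [0.4, 0.2, -0.2]
opening: 0.0565
```

Emit:
arm_command([
  [[0,0,0],[0,0,0]],
  [[0,0,0],[0,0,0]],
  [[0,0,0],[0,0,0]],
], grip=-1, grip_force=45)

```text
time: 3.85
position: [0.4364, -0.0516, 0.081]
tcp_rot: [-180.0, 0.0, 78.4]
wrist_force: [-1.3, 0.0, 0.9]
opening: 0.0326
```

Emit:
arm_command([
  [[0,0,0],[0,0,0]],
  [[0,0,0],[0,0,0]],
  [[0,0,0],[0,0,0]],
  [[0,0,0],[0,0,0]],
  [[0,0,0],[0,0,0]],
])

```text
time: 4.35
position: [0.4365, -0.0516, 0.0811]
tcp_rot: [180.0, 0.0, 78.4]
wrist_force: [0.6, 0.2, 0.2]
opening: 0.0086
```

Emit:
arm_command([
  [[0,0,0],[0,0,0]],
  [[0,0,-0.008],[0,0,0]],
  [[0,0,-0.012],[0,0,0]],
  [[0,0,-0.012],[0,0,0]],
  [[0,0,-0.012],[0,0,0]],
])

```text
time: 4.85
position: [0.4364, -0.0516, 0.126]
tcp_rot: [180.0, 0.0, 78.4]
wrist_force: [0.8, 0.7, 0.6]
opening: 0.0086
```

Emit:
arm_command([
  [[0,0,-0.02],[0,0,0]],
  [[0,0,-0.02],[0,0,0]],
  [[0,0,-0.02],[0,0,0]],
  [[0,0,0],[0,0,0]],
  [[0,0,0],[0,0,0]],
])

```text
time: 5.35
position: [0.4364, -0.0516, 0.1851]
tcp_rot: [180.0, 0.0, 78.4]
wrist_force: [-0.8, -0.4, 0.4]
opening: 0.0089
```

```bash
python3 snap.py w5
```

```text
5.35 [ 0.43636714 -0.05157353  0.18510354] [1.79962867e+02 8.13590745e-03 7.83713656e+01] [-0.77454947 -0.44021448  0.44772819] 0.008879566134543366
```

View pics/w5.png

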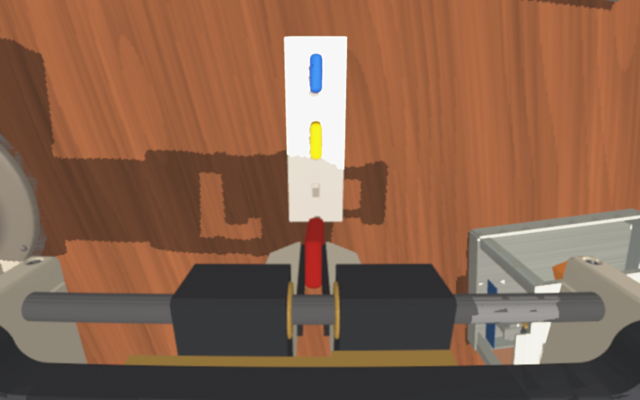

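```bash
python3 - <<'E'
from h import *
p,d,i=load('w5.npz')
cv2.imwrite('pics/crop5.png',cv2.resize(p[165:300,270:360],None,fx=4.4,fy=4.4,interpolation=0))
E
```

```text
(no output)
```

View pics/crop5.png

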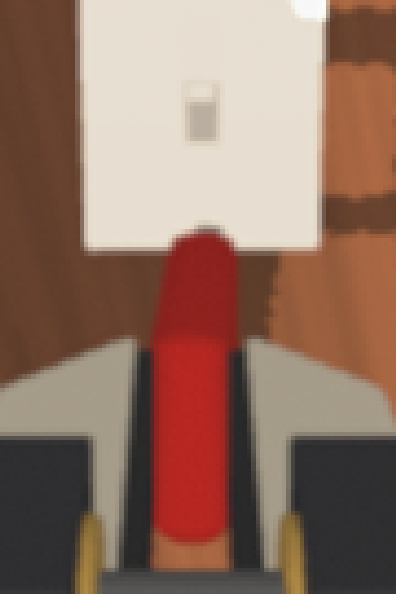

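```bash
cat > held.py <<'E'
from h import *; import sys
from scipy.spatial.transform import Rotation as Ro
z=np.load(sys.argv[1]); p,d,i=load(sys.argv[1]); R=Ro.from_euler('xyz',z['rot'],degrees=True)
hsv=cv2.cvtColor(p,cv2.COLOR_BGR2HSV); H,S,V=[hsv[...,k].astype(int) for k in range(3)]
m=((H<8)|(H>172))&(S>170)&(V>40)&(d>0); m[:200]=0; m[295:]=0; m[:,:290]=0; m[:,345:]=0
v,u=np.nonzero(m); r,c=rays(np.c_[u,v],i); P=R.inv().apply(c+r*d[v,u][:,None]-z['pos'])*1000
zz=P[:,2]; print('z pct',np.percentile(zz,[1,5,50,95,99]).round(1))
top=zz<np.percentile(zz,2)+4
T=P[top]; print('top n',len(T),T.mean(0).round(2),'x range',np.percentile(T[:,0],[1,99]).round(1),'y',np.percentile(T[:,1],[1,99]).round(1))
for a in range(-34,10,4):
    q=P[(zz>=a)&(zz<a+4)]
    if len(q)>3: print(a,len(q),'x med/min/max',np.median(q[:,0]).round(2),q[:,0].min().round(1),q[:,0].max().round(1),'y mid',((q[:,1].min()+q[:,1].max())/2).round(2))
E
python3 held.py w5.npz
```

```text
z pct [-40.  -35.3 -33.5  -6.5  -2. ]
top n 395 [ -0.32  -0.7  -34.99] x range [-12.1  11.5] y [-4.7  3. ]
-34 411 x med/min/max 3.17 -14.7 13.4 y mid -1.06
-30 61 x med/min/max 12.61 10.0 13.5 y mid -1.04
-26 49 x med/min/max 12.7 10.0 13.5 y mid -0.8
-22 50 x med/min/max 12.78 10.2 13.5 y mid -0.48
-18 47 x med/min/max 12.74 10.4 13.5 y mid -0.53
-14 42 x med/min/max 12.6 7.7 13.5 y mid -0.16
-10 54 x med/min/max 12.48 0.6 13.6 y mid 0.18
-6 37 x med/min/max 12.55 -0.6 13.3 y mid 0.13
-2 8 x med/min/max 12.7 9.7 13.1 y mid 1.65
```

```bash
python3 - <<'E'
from plan import *
go([0.619,0.130,0.225],76,8)
E
```

```text
[[0.0268, 0.0178, -0.0051], [-0.0, 0.0, 0.005]]
[[0.0269, 0.0177, -0.0051], [-0.0, 0.0, 0.005]]
[[0.027, 0.0176, -0.0051], [-0.0, 0.0, 0.005]]
[[0.0271, 0.0174, -0.0051], [-0.0, 0.0, 0.005]]
[[0.0272, 0.0173, -0.0051], [-0.0, 0.0, 0.005]]
[[0.0273, 0.0172, -0.0051], [-0.0, 0.0, 0.005]]
[[0.0273, 0.017, -0.005], [-0.001, 0.0, 0.006]]
[[0.0275, 0.0169, -0.0051], [-0.0, 0.0, 0.005]]
[0.6189798  0.13001361 0.22502294] [-1.79997756e+02  9.89241716e-04  7.60215761e+01]
```

Emit:
arm_command([
  [[0.02,0.012,-0.02],[0,0,0.005]],
  [[0.027,0.0177,-0.02],[0,0,0.005]],
  [[0.027,0.0176,0],[0,0,0.005]],
  [[0.0271,0.0174,0],[0,0,0.005]],
  [[0.0272,0.0173,0],[0,0,0.005]],
])

```text
time: 5.9
position: [0.544, 0.0574, 0.2237]
tcp_rot: [-179.9, 0.0, 76.9]
wrist_force: [0.8, 0.1, -1.0]
opening: 0.0083
```

Emit:
arm_command([
  [[0.0273,0.0172,0],[0,0,0.005]],
  [[0.0273,0.017,0],[0,0,0.006]],
  [[0.0275,0.0169,0],[0,0,0.005]],
  [[0.007,0.005,0],[0,0,0]],
  [[0,0,0],[0,0,0]],
])

```text
time: 6.4
position: [0.6188, 0.1306, 0.2229]
tcp_rot: [-179.8, 0.1, 76.1]
wrist_force: [-0.5, -1.4, -1.1]
opening: 0.0086
```

Emit:
arm_command([
  [[0,0,0],[0,0,0]],
  [[0,0,0],[0,0,0]],
  [[0,0,0],[0,0,0]],
])

```text
time: 6.7
position: [0.6186, 0.1292, 0.2254]
tcp_rot: [180.0, 0.0, 76.0]
wrist_force: [-0.9, 1.1, -0.0]
opening: 0.0086
```

```bash
python3 snap.py w6
```

```text
6.7 [0.61858114 0.1291774  0.22544366] [1.79985751e+02 7.74626170e-03 7.59637919e+01] [-0.8904667   1.1096872  -0.02255923] 0.008599886845843676
```

View pics/w6.png

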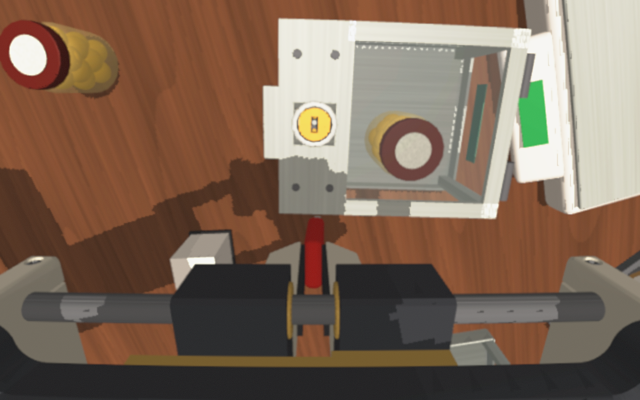

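The left box, with the jar in it, is in view. The brass lock face is at (314,124), with its keyway running along image rows.

```bash
cat > lock.py <<'E'
from h import *; import sys
p,d,i=load(sys.argv[1])
hsv=cv2.cvtColor(p,cv2.COLOR_BGR2HSV); H,S,V=[hsv[...,k].astype(int) for k in range(3)]
m=(H>15)&(H<35)&(S>110)&(V>120); m[225:]=0; m[:,:270]=0; m[:,360:]=0
for k,s,c,mm in blobs(m,80):
    f=cv2.morphologyEx(mm.astype(np.uint8),cv2.MORPH_CLOSE,np.ones((9,9)))
    cn=max(cv2.findContours(f,0,1)[0],key=cv2.contourArea); e=cv2.fitEllipse(cn)
    dd=d[mm]; print('brass',s,c,e,np.median(dd)); P=onz([e[0]],i,.127)[0]; print(' face pt',P.round(4))
    v,u=np.nonzero(mm&(d>0)); r,cc=rays(np.c_[u,v],i); Q=cc+r*d[v,u][:,None]; print(' cloud mean',Q.mean(0).round(4),np.median(Q[:,2]),'diam',(Q.max(0)-Q.min(0)).round(4))
    x,y,w,h=s[:4]; x0,y0=max(x-30,0),max(y-30,0)
    cv2.imwrite('pics/lk.png',cv2.resize(p[y0:y+h+30,x0:x+w+30],None,fx=6,fy=6,interpolation=0)); print('crop origin',x0,y0)
# dark keyway
    hole=(f>0)&(V<120); 
    for k2,s2,c2,m2 in blobs(hole,4): print('  dark',s2,c2.round(2),onz([c2],i,.127)[0].round(4))
# lid surface cloud at z~.1245
ok=d>0; ok[230:]=0; v,u=np.nonzero(ok); r,cc=rays(np.c_[u,v],i); Q=cc+r*d[v,u][:,None]
L=(abs(Q[:,2]-.1245)<.004)&(S[v,u]<60); T=Q[L]; print('lid',len(T),np.median(T[:,2]),cv2.minAreaRect((T[:,:2]*1000).astype(np.float32)))
E
python3 lock.py w6.npz
```

```text
brass [298 108  33  33 833] [314.06722689 123.88715486] ((314.0500793457031, 123.86763000488281), (32.682861328125, 32.93386459350586), 2.782346725463867) 0.28178912
 face pt [0.6331 0.1876 0.127 ]
 cloud mean [0.633  0.1873 0.1237] 0.12713557038426299 diam [0.0305 0.0283 0.1266]
crop origin 268 78
  dark [315 125   2   3   4] [315.75 126.  ] [0.634  0.1855 0.127 ]
lid 38753 0.12501578310207995 ((698.1087646484375, 169.17007446289062), (160.62371826171875, 221.8155975341797), 74.38558959960938)
```

View pics/lk.png

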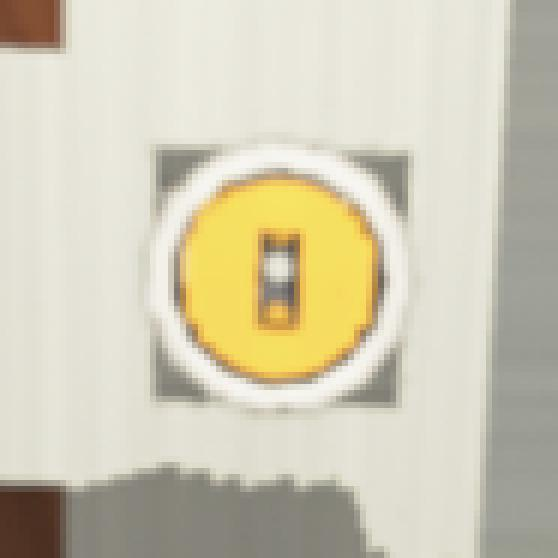

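```bash
python3 - <<'E'
from h import *
p,d,i=load('w6.npz')
g=cv2.cvtColor(p,cv2.COLOR_BGR2GRAY).astype(float)
# ring square-cut, screws: dark centroids near seeds
P=[]
for (u,v) in ((297,54),(335,55),(296,188),(330,188)):
    w=g[v-7:v+8,u-7:u+8]; k=np.clip(np.median(w)-15-w,0,None); yy,xx=np.mgrid[v-7:v+8,u-7:u+8]
    c=[(xx*k).sum()/k.sum(),(yy*k).sum()/k.sum()]; X=onz([c],i,.125)[0]; P.append(X); print(np.round(c,2),X.round(4))
a=lambda q:np.degrees(np.arctan2(q[1],q[0]))
print('ydir',a(P[0]-P[2]),a(P[1]-P[3]),'xdir',a(P[1]-P[0]),a(P[3]-P[2]),'mean',np.mean(P,0))
# left edge of lid bar (col ~279) & inner edge
def edge(rows,c0,c1):
    pts=[]
    for r in rows:
        l=g[r,c0:c1]; q=np.abs(np.diff(l)); j=q.argmax(); pts.append((c0+j+.5,r))
    Q=onz(pts,i,.125)[:,:2]*1000
    vx,vy,x,y=cv2.fitLine(Q.astype(np.float32),cv2.DIST_HUBER,0,.1,.01).ravel(); return a((vx,vy)),(x,y)
print('left edge',edge(list(range(28,80))+list(range(165,208)),272,287))
def hedge(cols,r0,r1):
    pts=[]
    for c in cols:
        l=g[r0:r1,c]; q=np.abs(np.diff(l)); pts.append((c,r0+q.argmax()+.5))
    Q=onz(pts,i,.125)[:,:2]*1000
    vx,vy,x,y=cv2.fitLine(Q.astype(np.float32),cv2.DIST_HUBER,0,.1,.01).ravel(); return a((vx,vy)),(x,y)
print('top edge',hedge(range(285,500),12,34)); print('cam ydir',a(-i['R'][1]),'xdir',a(i['R'][0]))
E
```

```text
[296.8   53.46] [0.633  0.2443 0.125 ]
[334.64  54.44] [0.6621 0.2363 0.125 ]
[295.34 186.87] [0.6036 0.1381 0.125 ]
[329.22 187.73] [0.6327 0.13   0.125 ]
ydir 74.49358990037922 74.49926206890312 xdir -15.419501978718332 -15.551352851193853 mean [0.63285179 0.18717851 0.125     ]
left edge (np.float32(74.66397), (np.float32(597.0002), np.float32(170.98534)))
top edge (np.float32(-15.655896), (np.float32(711.34686), np.float32(248.79308)))
cam ydir 75.94472545151744 xdir -14.0515821393823
```

```bash
python3 held.py w6.npz | head -12; python3 - <<'E'
from h import *
from scipy.spatial.transform import Rotation as Ro
for f in ('w3','w4'):
    z=np.load(f+'.npz'); p,d,i=load(f+'.npz'); R=Ro.from_euler('xyz',z['rot'],degrees=True)
    hsv=cv2.cvtColor(p,cv2.COLOR_BGR2HSV); H,S,V=[hsv[...,k].astype(int) for k in range(3)]
    for nm,m in (('red',((H<8)|(H>172))&(S>170)&(V>40)),('yel',(H>22)&(H<35)&(S>150))):
        m=m&(d>0); m[260:]=0; m[:,:290]=0; m[:,345:]=0
        v,u=np.nonzero(m); r,c=rays(np.c_[u,v],i); Q=c+r*d[v,u][:,None]; P=R.inv().apply(Q-z['pos'])*1000
        for a in (75,80,85,90,95,100,105,111):
            s=(Q[:,2]*1000>=a)&(Q[:,2]*1000<a+5); q=P[s]
            if len(q)>6: print(f,nm,a,len(q),'y mid',((q[:,1].min()+q[:,1].max())/2).round(2),(np.ptp(q[:,1])).round(1),'x',q[:,0].min().round(1),q[:,0].max().round(1))
E
```

```text
z pct [-39.5 -35.3 -33.4  -4.9   0.5]
top n 509 [-2.000e-02 -8.700e-01 -3.472e+01] x range [-12.6  12. ] y [-5.2  2.9]
-34 413 x med/min/max 2.8 -14.0 13.3 y mid -1.08
-30 58 x med/min/max 12.62 9.8 13.3 y mid -1.06
-26 52 x med/min/max 12.74 9.8 13.5 y mid -0.78
-22 46 x med/min/max 12.47 10.2 13.5 y mid -0.79
-18 45 x med/min/max 12.67 10.5 13.2 y mid -0.51
-14 48 x med/min/max 12.54 7.7 13.3 y mid -0.17
-10 52 x med/min/max 12.38 1.1 13.3 y mid -0.13
-6 41 x med/min/max 12.49 -0.9 13.4 y mid 0.45
-2 26 x med/min/max 12.51 10.1 13.5 y mid 0.43
w3 red 85 8 y mid 0.63 4.9 x 23.3 23.8
w3 red 90 11 y mid 1.03 5.7 x 23.1 23.8
w3 red 95 13 y mid 1.39 6.4 x 22.8 23.9
w3 red 100 13 y mid 1.33 6.3 x 22.7 24.0
w3 red 105 13 y mid 1.29 6.2 x 23.0 23.8
w3 red 111 328 y mid 1.29 7.7 x -2.1 23.7
w3 yel 111 384 y mid 0.8 8.0 x 47.2 73.2
w4 red 85 20 y mid 0.79 6.5 x 12.6 13.5
w4 red 90 23 y mid 0.4 7.0 x 12.7 13.8
w4 red 95 22 y mid 0.36 6.9 x 12.3 13.6
w4 red 100 26 y mid 0.33 6.8 x 12.3 13.8
w4 red 105 30 y mid 0.66 7.3 x 12.4 13.5
w4 red 111 435 y mid 0.64 7.3 x -13.7 13.5
w4 yel 100 8 y mid 0.59 5.7 x 62.7 63.4
w4 yel 105 10 y mid 0.21 6.2 x 62.7 63.5
w4 yel 111 561 y mid 0.56 8.1 x 36.4 63.3
```

The held key leans about 2.6° in the jaws, about tool x. I'll level it with the tool while moving over the lock, then re-measure.

```bash
python3 - <<'E'
from plan import *
go([0.633,0.1873,0.20],74.5,5)
E
```

```text
[[0.012, -0.0, 0.0051], [0.0, 0.0, 0.005]]
[[0.0119, -0.0001, 0.0051], [0.0, 0.0, 0.005]]
[[0.012, -0.0002, 0.0051], [0.0, 0.0, 0.005]]
[[0.0119, -0.0002, 0.0051], [0.0, 0.0, 0.005]]
[[0.012, -0.0003, 0.0051], [0.0, 0.0, 0.006]]
[0.63300154 0.18735118 0.20002394] [1.79974310e+02 3.49476007e-03 7.44775594e+01]
```

Emit:
arm_command([
  [[0.012,0,0.005],[0.009,0,0.005]],
  [[0.012,0,0.005],[0.009,0,0.005]],
  [[0.012,0,0.005],[0.009,0,0.005]],
  [[0.012,0,0.005],[0.009,0,0.005]],
  [[0.012,0,0.005],[0.009,0,0.006]],
])

```text
time: 7.25
position: [0.6338, 0.1897, 0.1991]
tcp_rot: [-177.3, 0.1, 74.5]
wrist_force: [-0.2, -0.8, -1.2]
opening: 0.0083
```

Emit:
arm_command([
  [[0,0,0],[0,0,0]],
  [[0,0,0],[0,0,0]],
  [[0,0,0],[0,0,0]],
  [[0,0,0],[0,0,0]],
])

```text
time: 7.65
position: [0.6337, 0.1877, 0.2005]
tcp_rot: [-177.5, 0.0, 74.5]
wrist_force: [-0.2, -0.0, -1.2]
opening: 0.0086
```

```bash
python3 snap.py w7; cat > axis.py <<'E'
from h import *; import sys
# key centre line in box-aligned axes about lock: a=along box x, b=along box y (mm)
f=sys.argv[1]; yaw=np.radians(float(sys.argv[2]) if len(sys.argv)>2 else -15.5)
p,d,i=load(f); L=np.array([.6330,.1873])
hsv=cv2.cvtColor(p,cv2.COLOR_BGR2HSV); H,S,V=[hsv[...,k].astype(int) for k in range(3)]
m=((H<8)|(H>172))&(S>170)&(V>40)&(d>0); m[180:]=m[180:]; m[:150]=0; m[295:]=0; m[:,:285]=0; m[:,350:]=0
v,u=np.nonzero(m); r,c=rays(np.c_[u,v],i); Q=c+r*d[v,u][:,None]
D=(Q[:,:2]-L)*1000; a=D@[np.cos(yaw),np.sin(yaw)]; b=D@[-np.sin(yaw),np.cos(yaw)]; z=Q[:,2]*1000
zt=np.percentile(z,99)-1; print('top z',np.median(z[z>zt-3]))
A=[]
for s0 in np.arange(4,40,3):
    s=(z<=zt-s0)&(z>zt-s0-3)
    # per image row centre
    if s.sum()<10: continue
    rr=[( a[s&(v==k)].min()+a[s&(v==k)].max())/2 for k in np.unique(v[s])]
    A.append((np.median(z[s]),np.mean(rr),np.median(b[s]),np.percentile(b[s],90)))
A=np.array(A); print(A.round(2)); k=np.polyfit(A[:,0],A[:,1],1); kb=np.polyfit(A[:,0],A[:,2],1); zs=zt-70
print('slopes a,b',k[0].round(4),kb[0].round(4),'tip z',zs,'a at tip',np.polyval(k,zs),'a mid-head',np.polyval(k,zt-20))
T=z>zt-3; print('top b ext',np.percentile(b[T],[1,99]),'a',np.percentile(a[T],[1,99]))
E
python3 axis.py w7.npz
```

```text
7.65 [0.63374733 0.18774261 0.20053873] [-1.77464561e+02  3.14097411e-02  7.44990021e+01] [-0.2335073  -0.0317531  -1.22589934] 0.008638014731523775
top z 238.04158103079348
[[234.17   0.74   1.63  12.21]
 [230.52   2.97  13.26  13.71]
 [227.54   3.17  13.29  13.85]
 [224.55   3.34  13.29  13.59]
 [221.39   3.18  13.3   13.78]
 [218.46   2.03  13.45  13.83]
 [215.14   2.84  13.32  13.78]
 [212.21   2.56  13.21  13.76]
 [208.96   2.8   13.39  13.74]
 [206.62   2.56  13.45  13.97]
 [203.25   1.64  13.42  13.76]]
slopes a,b -0.0008 -0.1824 tip z 168.82285842351337 a at tip 2.5707651907227893 a mid-head 2.53101172312853
top b ext [-8.2940733  11.05466458] a [-1.51383369  5.31147664]
```

View pics/w7.png

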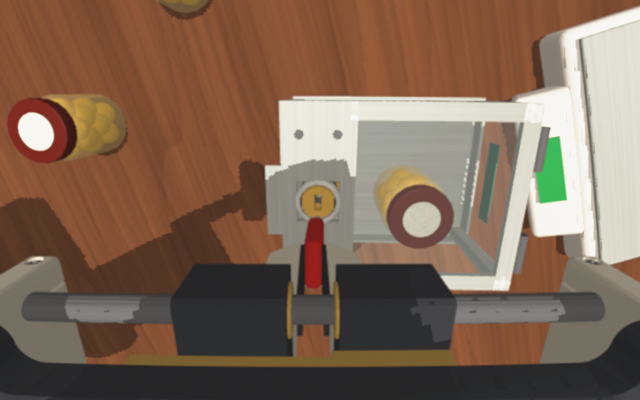

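```bash
python3 held.py w7.npz; python3 lock.py w7.npz | head -3; python3 - <<'E'
from h import *
for n in ('w6','w7'):
    p,d,i=load(n+'.npz'); z=np.load(n+'.npz'); from scipy.spatial.transform import Rotation as Ro
    R=Ro.from_euler('xyz',z['rot'],degrees=True).as_matrix(); print(np.round(i['R']@R,4).tolist(), (R.T@(-i['R'].T@i['t']-z['pos'])).round(4))
p,d,i=load('w7.npz'); cv2.imwrite('pics/crop7.png',cv2.resize(p[170:300,270:360],None,fx=4.5,fy=4.5,interpolation=0))
g=cv2.cvtColor(p,cv2.COLOR_BGR2GRAY).astype(float)
for (u,v) in ((299,134),(337,134)):
    w=g[v-7:v+8,u-7:u+8]; k=np.clip(np.median(w)-15-w,0,None); yy,xx=np.mgrid[v-7:v+8,u-7:u+8]
    c=[(xx*k).sum()/k.sum(),(yy*k).sum()/k.sum()]; print('screw',np.round(c,2),onz([c],i,.125)[0].round(4))
E
```

```text
z pct [-39.4 -35.2 -33.6  -7.1  -1.1]
top n 413 [  0.11  -0.76 -34.88] x range [-12.2  11.8] y [-5.2  2.9]
-34 403 x med/min/max 2.09 -13.8 13.4 y mid -0.92
-30 54 x med/min/max 12.64 9.6 13.3 y mid -0.54
-26 47 x med/min/max 12.65 9.7 13.7 y mid -0.3
-22 47 x med/min/max 12.71 10.2 13.4 y mid -0.27
-18 41 x med/min/max 12.62 10.0 13.6 y mid 0.02
-14 37 x med/min/max 12.69 10.8 13.4 y mid 0.05
-10 41 x med/min/max 12.79 11.0 13.6 y mid 0.37
-6 29 x med/min/max 12.79 10.8 13.3 y mid 0.39
-2 11 x med/min/max 12.73 11.6 13.4 y mid 0.71
brass [302 186  32  32 786] [317.52035623 201.39440204] ((317.53082275390625, 201.31491088867188), (31.208131790161133, 32.47577667236328), 99.00713348388672) 0.2757054
 face pt [0.6332 0.188  0.127 ]
 cloud mean [0.6331 0.1877 0.1264] 0.12724897312588973 diam [0.0284 0.029  0.0801]
[[-0.0003, 1.0, 0.0], [-0.9526, -0.0002, -0.3041], [-0.3041, -0.0001, 0.9526]] [ 0.0837 -0.0011 -0.1894]
[[-0.0002, 1.0, 0.0001], [-0.9527, -0.0002, -0.304], [-0.304, -0.0001, 0.9527]] [ 0.0836 -0.0012 -0.1894]
screw [298.39 134.02] [0.633  0.2442 0.125 ]
screw [337.13 134.2 ] [0.662  0.2361 0.125 ]
```

View pics/crop7.png

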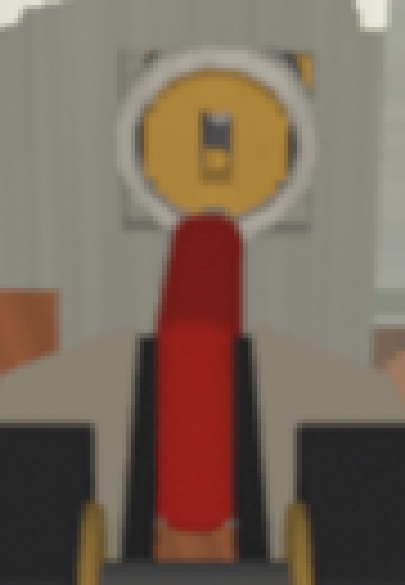

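```bash
cat > axis.py <<'E'
from h import *; import sys
# key centre line about the lock: a=along box x, b=along box y (mm); rows of the side face: mid column, median depth
yaw=np.radians(-15.5); L=np.array([.6331,.1874])
for f in sys.argv[1:]:
    p,d,i=load(f)
    hsv=cv2.cvtColor(p,cv2.COLOR_BGR2HSV); H,S,V=[hsv[...,k].astype(int) for k in range(3)]
    m=((H<8)|(H>172))&(S>150)&(V>40)&(d>0); m[:150]=0; m[290:]=0; m[:,:285]=0; m[:,350:]=0
    m=max(blobs(m,50),key=lambda q:q[1][4])[3]; O=[]
    for v in range(150,290):
        u=np.nonzero(m[v])[0]
        if len(u)<8: continue
        w=u[2:-2]; r,c=rays([[(u[0]+u[-1])/2,v]],i); O.append(np.r_[(c+r*np.median(d[v,w]))[0],len(u)])
    O=np.array(O); D=(O[:,:2]-L)*1000; a=D@[np.cos(yaw),np.sin(yaw)]; b=D@[-np.sin(yaw),np.cos(yaw)]; z=O[:,2]*1000
    zt=np.median(z[-12:]); print(f,'top z',zt.round(2)); s=(z<zt-4)
    k=np.polyfit(z[s],a[s],1); kb=np.polyfit(z[s],b[s],1)
    print(' side n',s.sum(),'slope a',k[0].round(4),'b',kb[0].round(4),'a: top',np.polyval(k,zt).round(2),'shoulder',np.polyval(k,zt-40).round(2),'tip',np.polyval(k,zt-70).round(2),'tip z',(zt-70).round(1),'resid',np.std(a[s]-np.polyval(k,z[s])).round(2))
    print(' key b centre at mid-head',(np.polyval(kb,zt-20)-14).round(2),'top-face a',np.median(a[~s]).round(2))
E
python3 axis.py w6.npz w7.npz
```

```text
w6.npz top z 259.71
 side n 22 slope a -0.0307 b -0.0076 a: top 0.68 shoulder 1.91 tip 2.83 tip z 189.7 resid 0.14
 key b centre at mid-head -61.22 top-face a 0.52
w7.npz top z 234.74
 side n 20 slope a 0.0075 b -0.0085 a: top 1.31 shoulder 1.01 tip 0.78 tip z 164.7 resid 0.1
 key b centre at mid-head -0.61 top-face a 0.94
```

Emit:
arm_command([
  [[0.0006,-0.0009,0.006],[-0.006,0,0]],
  [[0,0,0.008],[0,0,0]],
  [[0,0,0.008],[0,0,0]],
  [[0,0,0.008],[0,0,0]],
  [[0,0,0],[0,0,0]],
])

```text
time: 8.2
position: [0.6309, 0.1892, 0.1681]
tcp_rot: [-177.6, 0.1, 74.5]
wrist_force: [-0.5, -0.6, -0.6]
opening: 0.0084
```

Emit:
arm_command([
  [[0,0,0],[0,0,0]],
  [[0,0,0],[0,0,0]],
  [[0,0,0],[0,0,0]],
])

```text
time: 8.5
position: [0.632, 0.1894, 0.1706]
tcp_rot: [-177.8, 0.0, 74.5]
wrist_force: [-0.5, 0.6, -1.1]
opening: 0.0087
```

```bash
python3 snap.py w8; python3 axis.py w8.npz; python3 lock.py w8.npz|head -3
```

```text
8.5 [0.63204279 0.18938138 0.17055175] [-1.77812804e+02  1.77208627e-02  7.45285888e+01] [-0.52875061  0.5974434  -1.12634156] 0.00870368617015829
w8.npz top z 204.68
 side n 20 slope a -0.002 b -0.003 a: top -1.05 shoulder -0.97 tip -0.91 tip z 134.7 resid 0.1
 key b centre at mid-head 0.44 top-face a -1.35
brass [301 198  36  27 663] [319.15987934 210.87782805] ((318.8740539550781, 211.92433166503906), (27.64092445373535, 37.885841369628906), 91.61016082763672) 0.24618784
 face pt [0.6339 0.1904 0.127 ]
 cloud mean [0.6344 0.1913 0.1275] 0.12731728457673808 diam [0.028  0.0261 0.0604]
```

View pics/w8.png

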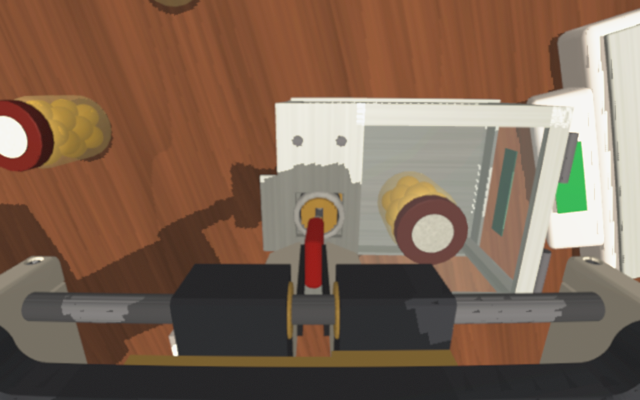

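Emit:
arm_command([
  [[-0.0004,0.0009,0],[0,0,0]],
  [[0,0.0001,0.002],[0,0,0]],
  [[0,0,0],[0,0,0]],
  [[0,0,0],[0,0,0]],
  [[0,0,0],[0,0,0]],
])

```text
time: 9.05
position: [0.6325, 0.1887, 0.168]
tcp_rot: [-177.8, 0.0, 74.5]
wrist_force: [-0.5, 0.0, 0.4]
opening: 0.0083
```

```bash
python3 snap.py w9; python3 axis.py w9.npz
```

```text
9.05 [0.63254366 0.1887239  0.16802467] [-1.77763633e+02  4.05462038e-02  7.45330554e+01] [-0.5061016   0.04395891  0.38993409] 0.008321911555982144
w9.npz top z 202.26
 side n 20 slope a -0.0004 b -0.004 a: top -0.35 shoulder -0.33 tip -0.32 tip z 132.3 resid 0.08
 key b centre at mid-head 0.0 top-face a -0.65
```

Emit:
arm_command([
  [[0,0.0003,0],[0,0,0]],
  [[0,0.0001,0.003],[0,0,0]],
  [[0,0.0001,0.002],[0,0,0]],
  [[0,0.0001,0.002],[0,0,0]],
  [[0,0.0001,0.002],[0,0,0]],
])

```text
time: 9.6
position: [0.6328, 0.1886, 0.1587]
tcp_rot: [-177.8, 0.0, 74.5]
wrist_force: [-0.1, 0.7, -0.8]
opening: 0.0087
```

Emit:
arm_command([
  [[0,0,0],[0,0,0]],
  [[0,0,0],[0,0,0]],
])

```text
time: 9.8
position: [0.6329, 0.1886, 0.159]
tcp_rot: [-177.8, 0.0, 74.5]
wrist_force: [-0.2, 0.0, -0.2]
opening: 0.0087
```

```bash
python3 snap.py w10; python3 axis.py w10.npz
```

```text
9.8 [0.6328682  0.18863836 0.15896258] [-1.77759474e+02  4.20483580e-02  7.45312347e+01] [-0.20576363  0.00735995 -0.20940403] 0.008726727342157955
w10.npz top z 193.14
 side n 20 slope a -0.0011 b -0.0047 a: top -0.04 shoulder 0.0 tip 0.03 tip z 123.1 resid 0.11
 key b centre at mid-head -0.03 top-face a -0.31
```

View pics/w10.png

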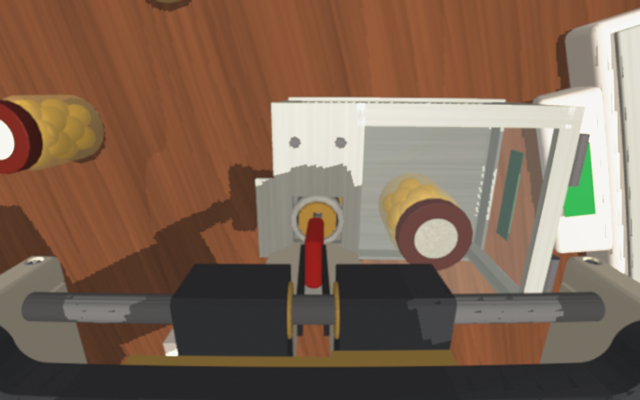

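The tip is about 4 mm below the face with no force, centred to about 0.1 mm. I'll push on.

Emit:
arm_command([
  [[0,0.0001,0.0015],[0,0,0]],
  [[0,0,0.0015],[0,0,0]],
  [[0,0.0001,0.0015],[0,0,0]],
  [[0,0.0001,0.0015],[0,0,0]],
  [[0,0,0],[0,0,0]],
])

```text
time: 10.35
position: [0.6328, 0.1886, 0.1527]
tcp_rot: [-177.7, 0.1, 74.5]
wrist_force: [-0.0, -0.4, -1.4]
opening: 0.0084
```

Emit:
arm_command([
  [[0,0.0001,0.0015],[0,0,0]],
  [[0,0,0.0015],[0,0,0]],
  [[0,0.0001,0.0015],[0,0,0]],
  [[0,0,0],[0,0,0]],
  [[0,0,0],[0,0,0]],
])

```text
time: 10.85
position: [0.6329, 0.1885, 0.1484]
tcp_rot: [-177.7, 0.1, 74.5]
wrist_force: [-0.5, -0.7, -1.0]
opening: 0.0084
```

```bash
python3 snap.py w11; python3 axis.py w11.npz; python3 held.py w11.npz|head -3
```

```text
10.85 [0.63287627 0.18850135 0.14835021] [-1.77747193e+02  5.24139623e-02  7.45295674e+01] [-0.53577038 -0.6625317  -0.98739422] 0.008374251009112772
w11.npz top z 182.66
 side n 20 slope a -0.0008 b 0.001 a: top 0.05 shoulder 0.08 tip 0.1 tip z 112.7 resid 0.09
 key b centre at mid-head -0.34 top-face a -0.26
z pct [-39.6 -35.3 -33.5  -6.9  -1.3]
top n 364 [ -0.32  -0.79 -34.99] x range [-12.   11.3] y [-5.1  2.9]
-34 419 x med/min/max 3.34 -13.7 13.4 y mid -0.9
```

Emit:
arm_command([
  [[0,0.0001,0.0015],[0,0,0]],
  [[0,0,0.0015],[0,0,0]],
  [[0,0.0001,0.0015],[0,0,0]],
  [[0,0.0001,0.0015],[0,0,0]],
  [[0,0,0],[0,0,0]],
])

```text
time: 11.4
position: [0.6329, 0.1885, 0.1423]
tcp_rot: [-177.7, 0.1, 74.5]
wrist_force: [-0.3, -1.2, 0.7]
opening: 0.0083
```

Emit:
arm_command([
  [[0,0.0001,0.0015],[0,0,0]],
  [[0,0,0.0015],[0,0,0]],
  [[0,0.0001,0.0015],[0,0,0]],
  [[0,0,0],[0,0,0]],
  [[0,0,0],[0,0,0]],
])

```text
time: 11.9
position: [0.633, 0.1886, 0.1379]
tcp_rot: [-177.8, 0.0, 74.5]
wrist_force: [-0.5, -0.8, 3.1]
opening: 0.0087
```

```bash
python3 snap.py w12; python3 axis.py w12.npz; python3 held.py w12.npz|head -3
```

```text
11.9 [0.63304674 0.18862664 0.13788689] [-1.77763721e+02  3.54365135e-02  7.45323444e+01] [-0.45929879 -0.77600246  3.10455715] 0.008704836556724755
w12.npz top z 172.1
 side n 20 slope a -0.0028 b 0.002 a: top 0.13 shoulder 0.24 tip 0.32 tip z 102.1 resid 0.1
 key b centre at mid-head -0.16 top-face a -0.16
z pct [-39.7 -35.2 -33.6  -6.6  -1.6]
top n 534 [ -0.42  -0.9  -34.61] x range [-12.7  11.6] y [-5.3  2.9]
-34 389 x med/min/max 3.51 -13.5 13.2 y mid -0.92
```

Emit:
arm_command([
  [[0,0.0001,0.0015],[0,0,0]],
  [[0,0,0.0015],[0,0,0]],
  [[0,0.0001,0.001],[0,0,0]],
  [[0,0,0],[0,0,0]],
  [[0,0,0],[0,0,0]],
])

```text
time: 12.45
position: [0.6329, 0.1885, 0.1335]
tcp_rot: [-177.7, 0.1, 74.5]
wrist_force: [1.2, -0.5, 1.9]
opening: 0.0086
```

```bash
python3 snap.py w13; python3 axis.py w13.npz; python3 held.py w13.npz|head -3
```

```text
12.45 [0.63289164 0.18850578 0.13347397] [-1.77723981e+02  5.86283607e-02  7.45307050e+01] [ 1.24718898 -0.47201526  1.88814797] 0.008639192367608935
w13.npz top z 167.72
 side n 21 slope a 0.0065 b 0.0027 a: top 0.47 shoulder 0.21 tip 0.02 tip z 97.7 resid 0.12
 key b centre at mid-head -0.29 top-face a -0.27
z pct [-39.6 -35.2 -33.5  -6.8  -1.7]
top n 584 [ -0.41  -0.92 -34.48] x range [-12.6  11.7] y [-5.3  2.9]
-34 422 x med/min/max 3.4 -13.9 13.4 y mid -1.19
```

Emit:
arm_command([
  [[0,0,0.001],[0,0,0]],
  [[0,0,0],[0,0,0]],
  [[0,0,0],[0,0,0]],
])

```text
time: 12.8
position: [0.633, 0.1885, 0.1331]
tcp_rot: [-177.8, 0.0, 74.5]
wrist_force: [-0.9, -0.3, 2.8]
opening: 0.0086
```

Fully home: the tip is about 29 mm deep. I'll check joint 6 before turning.

```bash
python3 - <<'E'
from bench import env
s=env.observe(); print(s['joint_positions'],s['wrist_force'],s['moment'],s['position'])
E
```

```text
[ 9.46104927 38.03078421 66.41799232  0.92535025 77.59676728 24.71530126] [-0.88503911 -0.34748222  2.82129287] [-0.1597889  -0.06927887 -0.00862868] [0.63302585 0.18852531 0.13306314]
```

Emit:
arm_command([
  [[0,0.0001,0],[0,0.0038,0.1]],
  [[0,0.0001,0],[0,0.0038,0.1]],
  [[0,0,0],[0,0,0]],
])

```text
time: 13.1
position: [0.6333, 0.1884, 0.1331]
tcp_rot: [-177.8, 0.0, 63.0]
wrist_force: [-0.1, -1.2, 2.5]
opening: 0.0081
```

```bash
python3 - <<'E'
from bench import env
s=env.observe(); print(s['joint_positions'],s['wrist_force'],s['moment'],s['position'],s['tcp_rot'])
E
```

```text
[ 9.25014755 37.86919382 66.71644689  1.31194161 77.23188836 35.9344838 ] [-0.10839463 -1.22566584  2.47496625] [-0.05347722 -0.09692578  0.03335288] [0.63328759 0.18844323 0.13308761] [-1.77780410e+02  4.04010836e-02  6.30061912e+01]
```

Emit:
arm_command([
  [[0,0.0001,0],[0,0.0038,0.1]],
  [[0,0.0001,0],[0,0.0038,0.1]],
  [[0,0.0001,0],[0,0.0038,0.1]],
  [[0,0.0001,0],[0,0.0038,0.1]],
  [[0,0,0],[0,0,0]],
])

```text
time: 13.6
position: [0.6338, 0.1883, 0.1332]
tcp_rot: [-177.8, 0.0, 40.2]
wrist_force: [1.4, 0.5, 2.7]
opening: 0.0088
```

```bash
python3 snap.py w14; python3 - <<'E'
from bench import env
s=env.observe(); print(s['moment'])
E
```

```text
13.6 [0.63384075 0.18829787 0.13315154] [-1.77819434e+02  2.14006886e-02  4.02115064e+01] [1.42379112 0.48593806 2.65096419] 0.008799217523099461
[ 0.02335673 -0.30641355  0.08128541]
```

View pics/w14.png

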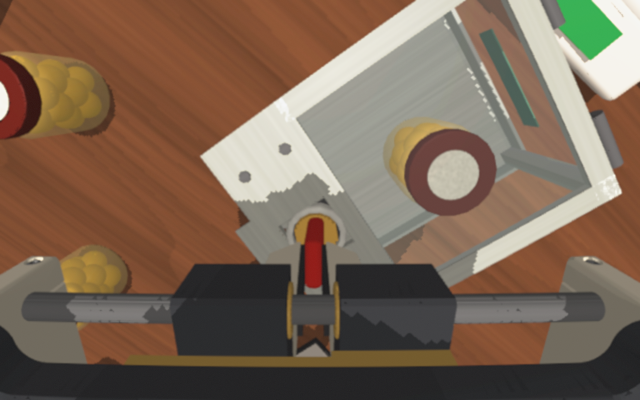

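The key turns with the tool, forces are small and the jars are clear below the gripper. I'll continue.

Emit:
arm_command([
  [[0,0.0001,0],[0,0.0038,0.1]],
  [[0,0.0001,0],[0,0.0038,0.1]],
  [[0,0.0001,0],[0,0.0038,0.1]],
  [[0,0.0001,0],[0,0.0038,0.1]],
  [[0,0,0],[0,0,0]],
])

```text
time: 14.15
position: [0.6342, 0.1879, 0.1332]
tcp_rot: [-177.8, 0.0, 17.3]
wrist_force: [1.6, 0.2, 2.6]
opening: 0.0085
```

Emit:
arm_command([
  [[0,0.0001,0],[0,0.0038,0.1]],
  [[0,0.0001,0],[0,0.0038,0.1]],
  [[0,0.0001,0],[0,0.0038,0.1]],
  [[0,0.0001,0],[0,0.0038,0.1]],
  [[0,0,0],[0,0,0]],
])

```text
time: 14.65
position: [0.6344, 0.1874, 0.1332]
tcp_rot: [-177.9, -0.0, -5.5]
wrist_force: [3.3, -0.6, 2.3]
opening: 0.0084
```

```bash
python3 snap.py w15; python3 - <<'E'
from bench import env
s=env.observe(); print(s['moment'],s['joint_positions'])
E
```

```text
14.65 [0.63439792 0.18738504 0.13317549] [-1.77856702e+02 -2.02488901e-02 -5.52693220e+00] [ 3.32584127 -0.59242907  2.25573352] 0.008403554584163598
[-0.08437867 -0.59622017  0.04903191] [  8.72330293  36.32427015  69.57815668   2.16460383  73.57274298
 103.52880746]
```

Emit:
arm_command([
  [[0.0003,0.0001,0],[0,0.0038,0.1]],
  [[0.0002,0.0001,0],[0,0.003,0.08]],
  [[0,0,0],[0,0,0]],
  [[0,0,0],[0,0,0]],
])

```text
time: 15.1
position: [0.6346, 0.1872, 0.1331]
tcp_rot: [-177.9, 0.0, -15.8]
wrist_force: [2.4, -1.4, 3.9]
opening: 0.0087
```

```bash
python3 snap.py w16; python3 - <<'E'
from bench import env
s=env.observe(); print(s['moment'],s['joint_positions'])
E
python3 held.py w16.npz; python3 axis.py w16.npz
```

```text
15.1 [0.63460859 0.18719711 0.13314147] [-1.77855686e+02  1.52307611e-02 -1.57780498e+01] [ 2.43546665 -1.38394976  3.89458714] 0.00868751821583082
[-0.11812163 -0.50451844  0.03159232] [  8.76310518  36.13081233  69.93730908   2.04507374  73.06669673
 114.01077685]
z pct [-39.4 -35.3 -33.6  -6.5  -1.3]
top n 567 [ -1.45  -0.66 -34.63] x range [-14.2  10.2] y [-4.9  3.2]
-34 366 x med/min/max 0.79 -15.5 11.3 y mid -0.79
-30 59 x med/min/max 10.69 7.7 11.8 y mid -0.5
-26 49 x med/min/max 10.86 7.9 11.7 y mid -0.23
-22 52 x med/min/max 10.94 8.3 11.7 y mid -0.21
-18 49 x med/min/max 11.04 8.5 11.7 y mid 0.07
-14 38 x med/min/max 11.0 8.8 11.7 y mid 0.09
-10 42 x med/min/max 11.23 8.3 11.9 y mid 0.39
-6 37 x med/min/max 11.36 8.5 12.1 y mid 0.42
-2 16 x med/min/max 11.16 10.6 12.0 y mid 0.42
w16.npz top z 167.31
 side n 21 slope a -0.0215 b -0.0076 a: top 12.34 shoulder 13.19 tip 13.84 tip z 97.3 resid 0.11
 key b centre at mid-head -14.5 top-face a 0.89
```

View pics/w16.png

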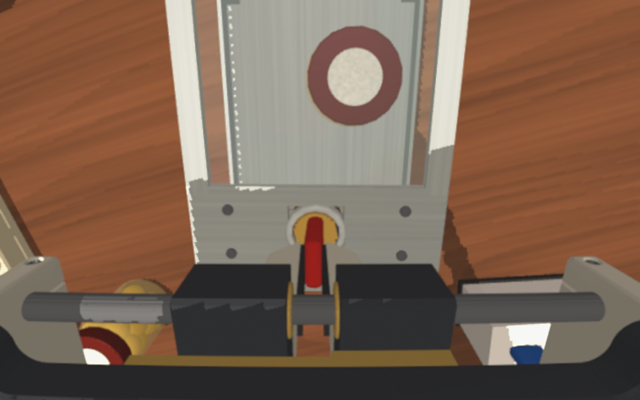

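```bash
cat > kyaw.py <<'E'
from h import *; import sys
from scipy.spatial.transform import Rotation as Ro
for f in sys.argv[1:]:
    z=np.load(f); p,d,i=load(f)
    hsv=cv2.cvtColor(p,cv2.COLOR_BGR2HSV); H,S,V=[hsv[...,k].astype(int) for k in range(3)]
    m=((H<8)|(H>172))&(S>150)&(V>40)&(d>0); m[:200]=0; m[290:]=0; m[:,:290]=0; m[:,345:]=0
    m=max(blobs(m,50),key=lambda q:q[1][4])[3]; O=[]
    for v in range(200,285):
        u=np.nonzero(m[v])[0]
        if len(u)<8: continue
        r,c=rays([[(u[0]+u[-1])/2,v]],i); O.append((c+r*np.median(d[v,u[2:-2]]))[0])
    O=np.array(O); zt=np.median(O[-10:,2]); T=O[O[:,2]>zt-.003]
    x=(T[:,:2]-T[:,:2].mean(0)); w=np.linalg.svd(x)[2][0]; w*=np.sign(w@[np.cos(np.radians(z['rot'][2])),np.sin(np.radians(z['rot'][2]))])
    print(f,'key dir',np.degrees(np.arctan2(w[1],w[0])).round(2),'tool yaw',z['rot'][2].round(2),len(T))
E
python3 kyaw.py w5.npz w7.npz w10.npz w13.npz w14.npz w15.npz w16.npz
```

```text
w5.npz key dir 78.01 tool yaw 78.37 44
w7.npz key dir 74.23 tool yaw 74.5 44
w10.npz key dir 74.23 tool yaw 74.53 44
w13.npz key dir 74.25 tool yaw 74.53 44
w14.npz key dir 39.99 tool yaw 40.21 45
w15.npz key dir -5.5 tool yaw -5.53 45
w16.npz key dir -15.72 tool yaw -15.78 45
```

Emit:
arm_command([
  [[0.0002,0,0],[0,0.0015,0.04]],
  [[0,0,0],[0,0,0]],
  [[0,0,0],[0,0,0]],
])

```text
time: 15.45
position: [0.6347, 0.1872, 0.1331]
tcp_rot: [-177.9, 0.0, -18.2]
wrist_force: [3.4, 0.0, 3.6]
opening: 0.0084
```

```bash
python3 snap.py w17; python3 kyaw.py w17.npz; python3 - <<'E'
from bench import env
s=env.observe(); print(s['moment'],s['joint_positions'])
E
```

```text
15.45 [0.63469402 0.18715499 0.13314753] [-1.77859397e+02  2.78202208e-02 -1.82132698e+01] [3.40224299 0.04419241 3.56104781] 0.008441531074732351
w17.npz key dir -18.19 tool yaw -18.21 45
[-0.10921922 -0.4703778   0.05663849] [  8.77788586  36.09650625  70.0040486    2.01027589  72.9632399
 116.4452002 ]
```

Emit:
arm_command([
  [[0.0002,0,0],[0,0.0015,0.04]],
  [[0,0,0],[0,0,0]],
  [[0,0,0],[0,0,0]],
])

```text
time: 15.8
position: [0.6348, 0.1871, 0.1331]
tcp_rot: [-177.9, 0.0, -20.5]
wrist_force: [2.5, -1.6, 5.1]
opening: 0.0085
```

```bash
python3 snap.py w18; python3 kyaw.py w18.npz; python3 - <<'E'
from bench import env
s=env.observe(); print(s['moment'],s['joint_positions'])
E
```

```text
15.8 [0.63479308 0.18709246 0.13313942] [-1.77864187e+02  3.66117161e-02 -2.05482630e+01] [ 2.50751114 -1.60032636  5.11606051] 0.008540092948700761
w18.npz key dir -20.42 tool yaw -20.55 45
[-0.18588098 -0.45305685  0.15498269] [  8.79263817  36.06830137  70.06104576   1.9671208   72.86803111
 118.79594885]
```

Emit:
arm_command([
  [[0,0,0],[0,0.0015,0.04]],
  [[0,0,0],[0,0,0]],
  [[0,0,0],[0,0,0]],
])

```text
time: 16.15
position: [0.6348, 0.1871, 0.1331]
tcp_rot: [-177.9, 0.0, -22.9]
wrist_force: [2.6, -1.6, 5.9]
opening: 0.0083
```

```bash
python3 snap.py w19; python3 kyaw.py w19.npz; python3 - <<'E'
from bench import env
s=env.observe(); print(s['moment'],s['joint_positions'])
E
```

```text
16.15 [0.63475594 0.18709076 0.13305494] [-1.77871453e+02  4.27521786e-02 -2.28507682e+01] [ 2.57563261 -1.63094122  5.91484132] 0.008338372754864067
w19.npz key dir -22.49 tool yaw -22.85 45
[-0.24837862 -0.46484624  0.14846758] [  8.81509109  36.02173996  70.1456856    1.91873882  72.75600847
 121.1204646 ]
```

Moment z rose from about 0.05 to 0.15 N·m and the key starts to lag the tool, so it is against the stop. Final check before handing in.

```bash
python3 axis.py w19.npz | head -1; python3 - <<'E'
from bench import env
from h import *
p,d=env.camera('top'); cv2.imwrite('pics/top9.png',p)
p,d,i=load('w19.npz'); cv2.imwrite('pics/crop19.png',cv2.resize(p[190:300,265:365],None,fx=5,fy=5,interpolation=0))
s=env.observe(); print(s['time'],s['wrist_force'],s['moment'],s['opening'],s['position'],s['tcp_rot'])
E
```

```text
w19.npz top z 167.17
16.25 [ 2.62170975 -2.15627632  4.501655  ] [-0.24688747 -0.42290183  0.12476288] 0.008524516634993628 [0.63479547 0.18708053 0.13312952] [-1.77866671e+02  3.73413509e-02 -2.28552613e+01]
```

View pics/top9.png

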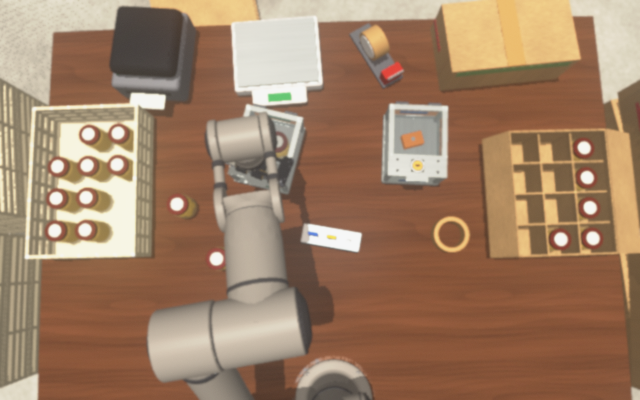

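View pics/crop19.png

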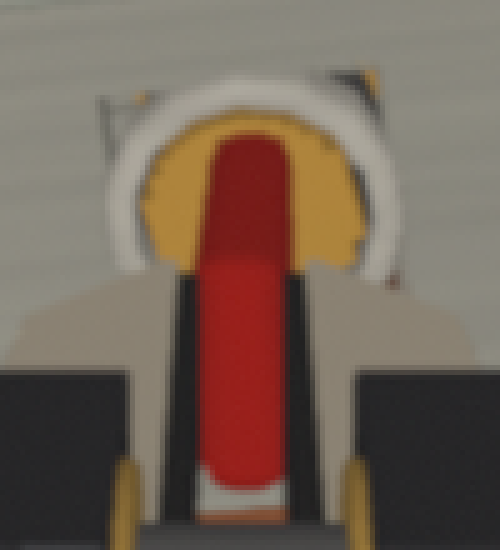

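Blue key (313,234), yellow key (332,237), tape (452,234) and the table jars (179,205) and (217,259) are all where they started. The key is seated down to the brass face, with its head's top at 167 mm, so the tip is about 30 mm deep. It is held against the stop, so I'm handing in.

```bash
python3 - <<'E'
from bench import env
print(env.finish_job())
E
```

```text
the job is handed in; nothing more can be done
None
```

I put the red key into the left (+y) box, the one with the jar in it, and turned it clockwise to what I judge is the stop. I handed the job in with the key still gripped there, at about 16.3 s of the 58 s allowed. No verdict was reported.

**Last checks:**
- **Key home:** the tip was about 30 mm below the lock's face. When the push ended, the key's axis was within about 0.3 mm of the keyway and close to upright.
- **Turn:** the key had turned about 97° (1.69 rad). The joint itself could not be read. I take it as at the stop because the moment about the vertical rose from about 0.05 to 0.12–0.15 N·m, and the key began to lag the gripper by about 0.4°.
- **Grip:** 45 N was commanded, and the finger opening stayed at about 8.5 mm. Contact force on the fingers was not measured directly.
- **Bystanders:** the top picture shows the blue and yellow keys, the jars on the table and the tape where they were. I never touched the right box.

**What did not match:**
- The key leaned about 2.5° in the jaws after the grasp, so I tilted the tool to level it.
- It slid about 1.5 mm between the pads during the turn.
- The top and wrist cameras disagreed by about 2 mm in y; I used the wrist camera.
- The key needed about 0.14 rad more turn than the given stop plus play (1.55 rad).
- The pins never hung noticeably, so no wiggle was needed.

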